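Load the drying dock and start it through its child lock

TASK

Pack all the pumice stones flat in the drying dock's tray in one close row, alternately head to tail so that each wedge points the opposite way to its neighbours. Then slide the orange child lock fully aside, press the green start button right down, and slide the lock fully back over the button. Leave the other things on the counter where they are.

Things in the scene. Friction and masses are not known exactly. Their poses are not given: they have to be found in the camera images.
- dock: white air-drying dock, fixed. Origin: on the counter under its tray's centre; z up, y along the tray's row, x across. Tray: open top, inner 72 (x) by 196 (y), floor 5 above the counter, walls 4 thick, rim 11 above the counter. Stones lie in it side by side along y, lengths along x (alternated, six fill it with some 15 to spare). Beyond its +y end stands the control block
- panel (a point): top centre of the dock's control block: 100 (x) by 70 (y), centred at x 0, y +137 of the dock, top 30 above the counter; carries the start button and the orange child lock. Two guide rails 4 thick stand on it along x, at 21 to 25 either side of this point, rising to 45 above the counter
- stone1: grey pumice foot stone, a wedge in plan lying flat: 64 long, tapering evenly from 36 wide at its blunt end to 22 at its narrow end (both end faces flat and parallel), 28 high, about 50 g. Origin: centre of its underside, midway along its length (29 wide there); x along its length towards the narrow end, z up. None if absent from this start
- stone1_nose (a point): centre of that stone's narrow end face, 14 above its underside
- stone2: grey pumice foot stone, a wedge in plan lying flat: 64 long, tapering evenly from 36 wide at its blunt end to 22 at its narrow end (both end faces flat and parallel), 28 high, about 50 g. Origin: centre of its underside, midway along its length (29 wide there); x along its length towards the narrow end, z up. None if absent from this start
- stone2_nose (a point): centre of that stone's narrow end face, 14 above its underside
- stone3: grey pumice foot stone, a wedge in plan lying flat: 64 long, tapering evenly from 36 wide at its blunt end to 22 at its narrow end (both end faces flat and parallel), 28 high, about 50 g. Origin: centre of its underside, midway along its length (29 wide there); x along its length towards the narrow end, z up. None if absent from this start
- stone3_nose (a point): centre of that stone's narrow end face, 14 above its underside
- stone4: grey pumice foot stone, a wedge in plan lying flat: 64 long, tapering evenly from 36 wide at its blunt end to 22 at its narrow end (both end faces flat and parallel), 28 high, about 50 g. Origin: centre of its underside, midway along its length (29 wide there); x along its length towards the narrow end, z up. None if absent from this start
- stone4_nose (a point): centre of that stone's narrow end face, 14 above its underside
- stone5: grey pumice foot stone, a wedge in plan lying flat: 64 long, tapering evenly from 36 wide at its blunt end to 22 at its narrow end (both end faces flat and parallel), 28 high, about 50 g. Origin: centre of its underside, midway along its length (29 wide there); x along its length towards the narrow end, z up. None if absent from this start
- stone5_nose (a point): centre of that stone's narrow end face, 14 above its underside
- stone6: grey pumice foot stone, a wedge in plan lying flat: 64 long, tapering evenly from 36 wide at its blunt end to 22 at its narrow end (both end faces flat and parallel), 28 high, about 50 g. Origin: centre of its underside, midway along its length (29 wide there); x along its length towards the narrow end, z up. None if absent from this start
- stone6_nose (a point): centre of that stone's narrow end face, 14 above its underside
- lock (a joint): child lock, metres slid along the dock's +x: 0 to 0.045. Near 0 its plate hides and blocks the start button; at 0.045 it is fully aside. About 1.5 N of friction, no spring: stays where it is left
- lock_fin (a point): top centre of the lock's upright orange fin, 69 above the counter. The fin is 10 thick (along the dock's x), 26 wide (y), 22 tall and stands on the middle of the lock's 38 by 38 plate, whose top is 47 above the counter. Moves with the lock
- start (a joint): start button, metres pressed down: 0 to 0.006. Springs back; 4 N presses it fully down, and it counts as pressed from 0.0045
- start_top (a point): top centre of the round green start button, 26 across, 40 above the counter when up; 3 under the lock's plate while locked. With the lock aside, the plate's edge is 26 from the button's centre, at its +x side
- jar: tall glass apothecary jar with a twist cap, 92 across, 197 high; origin under its centre, z up - a bystander
- perfume: amber perfume bottle, 35 by 60, 108 high; origin under its centre, z up - a bystander
- tin: round brass balm tin, 50 across, 21 high, among the stones; origin under its centre - a bystander
- hair_pick: black plastic hair pick lying flat, 180 long, 56 wide, 6 high; origin near its middle, x towards the teeth - a bystander
- lash_curler: aluminium eyelash curler lying flat, 100 long, 40 wide, 27 high; origin at its middle - a bystander
Things that resemble listed ones, but are neither listed nor needed, are in the scene too. Leave any purple look-alike of the stone6 alone.

How it is judged:
By the outcome, as a careful person would: the job done as asked, in the order asked, and still so for the second after the job is handed in, with the robot touching nothing.
Of stone1, stone2, stone3, stone4, stone5, stone6 only 4 to 6 are there at a start; the rules pass over those that are not, and their reading is None.
At some moment in a run one of stone1, stone2, stone3, stone4, stone5, stone6 may be knocked a few centimetres aside while the robot is not near it.
Once in a run the grip may slacken for a moment while it holds something.
It also fails if it takes over 210 s, if anything falls off the work surface, if the arm or the gripper's body presses on something with over 40 N, if the wrist force passes 120 N, or if a joint passes its speed limit or range.

ROBOT

A 7-joint arm with a two-finger parallel gripper is mounted at the origin on the work surface. World frame = base frame: x ahead of the robot, y to its left, z up, the work surface at z = 0. Lengths are in m, angles in rad, forces in N, time in s.
With the tool pointing down it reaches from about 0.425 to 0.875 m from the base axis. Payload 8.4 kg.
Tool frame: the origin (TCP) lies at the centre of the arm's flange, where the gripper is bolted on; the fingertips stand 173 mm ahead of it and the grasp point (between the pads) lies 155 mm ahead of it; z points along the fingers, y is the line along which they close (so a half turn about z gives the same grasp; the last joint's range is limited). The gripper opens to 85 mm and grips with 20 to 120 N. Pads are 22 mm wide; open, the fingers measure 114 mm over their backs; the gripper's body (76 mm by 85 mm) begins 54 mm behind the grasp point. The pads swing forward as they close: fully open they stand 13 mm farther back than shut.
Start: joints at [1.146, 0.333, 0.04, 1.465, -0.013, 1.343, -0.059], TCP at [0.208, -0.616, 0.405] pointing down, gripper open.
Joint ranges: [-2.58, 2.58], [-0.38, 2.09], [-1.3, 1.39], [0.25, 2.4], [-1.5, 4.64], [0.08, 2.09], [-2.65, 2.65]. Speed limits (rad/s): [2.22, 2.22, 2.79, 2.79, 3.14, 3.14, 3.14].

INTERFACE

Orientations are given as a rotation vector (axis times angle).
In Python, from bench import sense, read_camera, sign_off gives the robot as it stands.
- The arm moves only by the tool servo_tool, never from a script. Its arguments are lists of equal length, an entry for each row: "dp": the shift along the tool's x, y, z in m, a list of three; "rotation": the turn, a rotation vector about the tool's x, y, z in degrees, a list of three; "grip": the closure in counts, from 0 (fully open) to 255 (shut). A call has 1 to 8 rows; each row is the pose to reach, as a shift and turn from the pose commanded when the call began, along the tool's axes at that moment; what a row does not reach only later rows make up. A row lasts 1/10 s, in which the tool goes at most 50 mm and 8.59 degrees, less where a joint would pass 70% of its speed; a pose out of reach is approached as far as the arm can. A call with a gripper value outside its range is refused whole. The fingers move at their own pace and stop on an object; "grip_force" is the grip in N (left out, the last holds). Time passes only in rows, so rows that repeat a pose let the fingers close. It gives the time, the measured TCP pose, the force, the opening and the grip force at its end, in the units of the state.
- sense(): the state, without advancing time (a new reading comes with each control period).
- read_camera(name): name is "side" or "top"; returns a dict with "color" (400x640x3 uint8, red, green, blue), "depth" (400x640 float32, m along the optical axis (not along the pixel's ray), 0 where there is no reading), "fx", "fy", "cx", "cy" (pixels), "extrinsics" (4x4, takes a point from world to camera coordinates). Camera axes: x right, y up, looking along -z (the intrinsics and any distortion apply to the point x, -y, -z); pixel columns grow to the right and rows downward; lengths in m; the calibration is good to about 2 mm. A picture is of the moment at which its call begins.
- sign_off(): hands the job in; it is judged then, once.
The state is a dict: "time_s": time; "qpos": joint angles; "joint_velocities": joint speeds; "joint_torque": joint torques, N m; "tool_pos": TCP position; "tcp_rot": TCP orientation; "force": force on the tool from outside, world axes, zero at the start; "moment": the same for the moment, N m; "grip_width": finger opening in m; "grasp_force": force on a finger pad.
Only numpy, scipy, OpenCV 4.12 (cv2) and the standard library are available. Lean on these libraries where they do the work, as an engineer would, in place of code of your own. Each camera call takes 0.05 s, during which the arm holds its last target. There are 200 camera calls.

## Working session

There is one attempt and no reset: what is moved stays moved. The work goes in short steps, Python scripts to look and compute and a tool call to move; the robot and the scene stay as the last step left them, time stands still between calls to the robot, and variables do not carry over. Pictures are saved under pics/ and viewed, at most 14 in all, crops included, and the job is handed in when it is done.

Besides the shell and the picture viewer there is one more tool, called after "Emit:" by a JSON object that holds its "op" and its "data", one argument or row to a line. servo_tool: Moves the arm, as the interface text tells. Its arguments: {"type":"object","properties":{"dp":{"type":"array"},"rotation":{"type":"array"},"grip":{"type":"array"},"grip_force":{"type":"number"}},"required":["dp","rotation","grip"]}

```bash
mkdir -p pics; python3 - <<'E'
from bench import *
import cv2,numpy as np
s=sense();print({k:np.round(v,3).tolist() for k,v in s.items()})
for n in("top","side"):
    r=read_camera(n);cv2.imwrite(f"pics/{n}0.png",r["color"][...,::-1]);np.savez(f"pics/{n}0.npz",**r)
    print(n,r["fx"],r["fy"],r["cx"],r["cy"],np.round(r["extrinsics"],3).tolist(),r.keys())
E
```

```text
{'time_s': 0.0, 'qpos': [1.146, 0.334, 0.04, 1.466, -0.013, 1.343, -0.058], 'joint_velocities': [0.001, -0.0, -0.001, -0.0, -0.0, -0.0, 0.001], 'joint_torque': [-0.001, -65.856, 1.365, -40.556, 0.017, 0.012, 0.0], 'tool_pos': [0.208, -0.616, 0.404], 'tcp_rot': [-3.098, -0.509, 0.001], 'force': [-0.269, -0.016, -0.125], 'moment': [0.033, 0.033, 0.018], 'grasp_force': 0.0, 'grip_width': 0.086}
top 375.78173850798083 375.78173850798083 319.1185716539712 200.85182442752006 [[0.023, -0.999, -0.048, -0.056], [0.998, 0.021, 0.051, -0.575], [-0.05, -0.049, 0.998, -0.823], [0.0, 0.0, 0.0, 1.0]] dict_keys(['color', 'depth', 'fx', 'fy', 'cx', 'cy', 'extrinsics'])
side 507.38444162600376 507.38444162600376 321.5302205608034 194.71386486654617 [[-0.988, -0.152, 0.021, 0.561], [0.115, -0.644, 0.757, -0.164], [-0.102, 0.75, 0.653, -1.336], [0.0, 0.0, 0.0, 1.0]] dict_keys(['color', 'depth', 'fx', 'fy', 'cx', 'cy', 'extrinsics'])
```

View pics/top0.png

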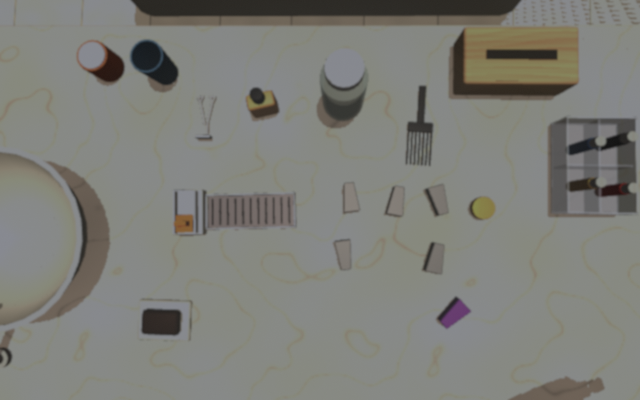

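View pics/side0.png

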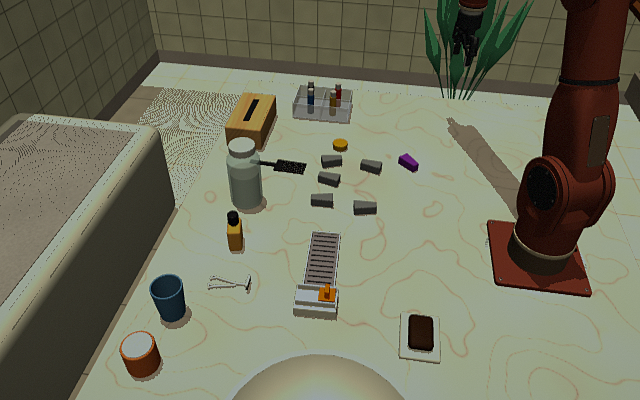

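The top view shows five grey stones at px (350,197), (396,200), (437,199), (344,254) and (434,258). The purple look-alike is at (454,312), the tray at x 206–296 and the block at x 174–205, with the orange lock at (184,224). Next I measure them.

```bash
cat > h.py <<'E'
import numpy as np,cv2
from scipy.optimize import least_squares
from bench import *
def cloud(r):
    v,u=np.mgrid[0:400,0:640];d=r["depth"].astype(float)
    P=np.stack([(u-r["cx"])/r["fx"]*d,-(v-r["cy"])/r["fy"]*d,-d],-1)
    E=r["extrinsics"];return (P-E[:3,3])@E[:3,:3]
def ray(r,u,v,z):  # pixel(s) -> world at height z
    E=r["extrinsics"];u=np.asarray(u,float);v=np.asarray(v,float)
    D=np.stack([(u-r["cx"])/r["fx"],-(v-r["cy"])/r["fy"],-np.ones_like(u)],-1)@E[:3,:3]
    C=-E[:3,:3].T@E[:3,3];return C+D*((z-C[2])/D[...,2])[...,None]
def pix(r,p):
    q=r["extrinsics"]@np.append(p,1);return np.array([r["cx"]+r["fx"]*q[0]/-q[2],r["cy"]+r["fy"]*q[1]/q[2]])
W=np.array([[-.032,-.018],[.032,-.011],[.032,.011],[-.032,.018]])
def fitw(pts):  # boundary points of top face -> x,y,yaw to nose
    best=None
    for a in np.arange(0,2*np.pi,np.pi/6):
        def f(p):
            c,s=np.cos(p[2]),np.sin(p[2]);q=(pts-p[:2])@np.array([[c,-s],[s,c]])
            k=np.cos(np.arctan(7/64))
            d=np.stack([np.abs(q[:,0])-.032,(np.abs(q[:,1])-(.0145-q[:,0]*7/64))*k],-1)
            out=np.linalg.norm(np.maximum(d,0),axis=1);ins=np.minimum(d.max(1),0);return out+ins
        o=least_squares(f,[*pts.mean(0),a],x_scale=[.01,.01,.3],loss='soft_l1',f_scale=.002)
        if best is None or o.cost<best[0]:best=(o.cost,o.x,np.sqrt(np.mean(o.fun**2)))
    return best[1],best[2]
def stones(r,zt=.028,lo=.019,hi=.037,box=None):
    P=cloud(r);m=((P[...,2]>lo)&(P[...,2]<hi)&(r["depth"]>0)).astype(np.uint8)
    n,l,st,_=cv2.connectedComponentsWithStats(m,connectivity=4);R=[]
    for i in range(1,n):
        if not 150<st[i,4]<1500:continue
        c=(l==i).astype(np.uint8);k=cv2.findContours(cv2.resize(c,None,fx=4,fy=4,interpolation=cv2.INTER_LINEAR) if 0 else cv2.resize(c*255,None,fx=4,fy=4,interpolation=cv2.INTER_LINEAR)//128,cv2.RETR_EXTERNAL,cv2.CHAIN_APPROX_NONE)[0][0][:,0]
        uv=(k+.5)/4-.5
        w=ray(r,uv[:,0],uv[:,1],zt)[:,:2];p,e=fitw(w)
        R.append((st[i,0]+st[i,2]//2,st[i,1]+st[i,3]//2,int(st[i,4]),float(np.median(P[l==i][:,2])),*p[:2],np.degrees(p[2])%360,e,r["color"][l==i].mean(0).astype(int)))
    return R
def look(n,tag):
    r=read_camera(n);cv2.imwrite(f"pics/{tag}.png",r["color"][...,::-1]);np.savez(f"pics/{tag}.npz",**r);return r
E
python3 - <<'E'
from h import *
for n in("top","side"):
    r=dict(np.load(f"pics/{n}0.npz"));P=cloud(r);print(n,"counter z",np.median(P[330:370,230:330,2]) if n=="top" else np.median(P[280:300,360:390,2]))
    for q in stones(r):print(*(np.round(x,4) for x in q))
r=dict(np.load("pics/top0.npz"));P=cloud(r)
for v in(200,212,224):print(v,[tuple(np.round(P[v,u]*1000).astype(int)) for u in range(168,304,3)])
print([tuple(np.round(P[v,u]*1000).astype(int)) for u in(179,184,190,198) for v in range(186,240,3)])
# crop
c=r["color"][160:340,300:520,::-1];cv2.imwrite("pics/crop.png",np.clip(cv2.resize(c,None,fx=3.2,fy=3.2,interpolation=3).astype(float)*1.6,0,255).astype(np.uint8))
E
```

```text
top counter z 0.0002494246760706841
509 66 432 0.0283 0.8378 -0.4086 261.9458 0.0539 [49 42 34]
109 66 159 0.029 0.8705 0.4471 126.2286 0.0054 [45 28 23]
558 166 460 0.028 0.6564 -0.5441 203.9605 0.0329 [87 85 85]
352 197 395 0.0284 0.5868 -0.1115 7.4494 0.0005 [128 123 117]
438 199 429 0.0283 0.5839 -0.3026 196.5096 0.0008 [116 112 106]
396 200 413 0.0285 0.5812 -0.2124 351.2628 0.0006 [124 119 113]
188 212 892 0.0303 0.5419 0.2444 183.0398 0.0221 [123 123 126]
484 207 409 0.0215 0.563 -0.404 232.1097 0.0055 [131 124  74]
343 254 395 0.0284 0.4609 -0.1004 188.3153 0.0007 [122 118 112]
435 258 440 0.0281 0.4599 -0.2967 349.5616 0.0009 [110 106 101]
455 313 463 0.0282 0.3416 -0.3346 133.8885 0.001 [ 96  62 104]
161 321 962 0.0334 0.3037 0.2947 270.7097 0.0128 [52 46 44]
side counter z 0.0013135150972797926
30 20 258 0.0283 2.1353 -1.1165 114.7344 0.1129 [68 66 49]
320 114 235 0.0281 0.6605 -0.5492 351.7864 0.036 [108 108 101]
409 160 155 0.0282 0.3406 -0.3299 131.5618 0.0037 [84 33 95]
331 159 152 0.0286 0.583 -0.2983 200.165 0.004 [76 77 69]
371 165 160 0.028 0.4599 -0.2919 347.7475 
[... 9380 characters left out ...]
int64(32)), (np.int64(583), np.int64(225), np.int64(32)), (np.int64(576), np.int64(224), np.int64(33)), (np.int64(569), np.int64(225), np.int64(31)), (np.int64(563), np.int64(225), np.int64(30)), (np.int64(556), np.int64(224), np.int64(30)), (np.int64(549), np.int64(224), np.int64(31)), (np.int64(543), np.int64(223), np.int64(33)), (np.int64(536), np.int64(223), np.int64(32)), (np.int64(530), np.int64(223), np.int64(31)), (np.int64(523), np.int64(223), np.int64(30)), (np.int64(516), np.int64(222), np.int64(31)), (np.int64(510), np.int64(222), np.int64(31)), (np.int64(503), np.int64(222), np.int64(32)), (np.int64(495), np.int64(234), np.int64(-1)), (np.int64(488), np.int64(232), np.int64(1))]
```

View pics/crop.png

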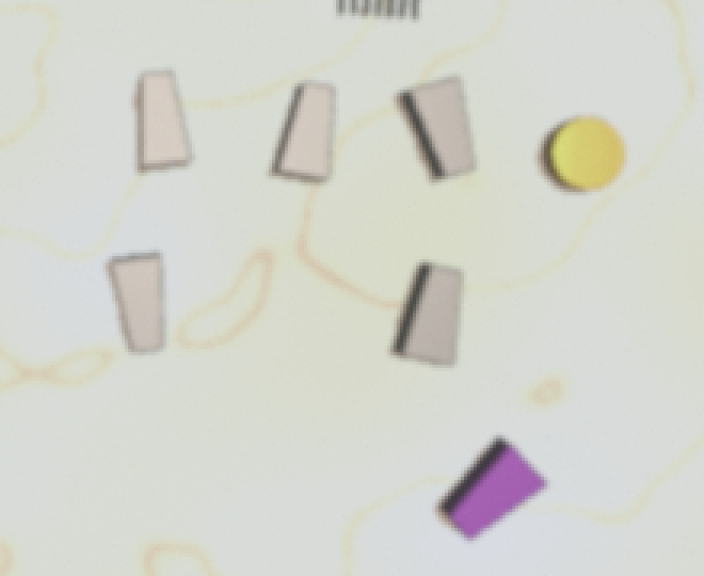

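```bash
python3 - <<'E'
from h import *
r=dict(np.load("pics/top0.npz"));P=cloud(r)
m=(P[...,2]>.024)&(P[...,2]<.036)&(P[...,0]>.48)&(P[...,0]<.61)&(P[...,1]>.19)&(P[...,1]<.30)
print(cv2.minAreaRect((P[m][:,:2]*1000).astype(np.float32)))
m=(P[...,2]>.06)&(P[...,2]<.08)&(P[...,0]>.48)&(P[...,0]<.61)&(P[...,1]>.19)&(P[...,1]<.30)
print("fin",cv2.minAreaRect((P[m][:,:2]*1000).astype(np.float32)),P[m].mean(0))
m=(P[...,2]>.041)&(P[...,2]<.053)&(P[...,0]>.48)&(P[...,0]<.61)&(P[...,1]>.19)&(P[...,1]<.30)
q=P[m][:,:2]*1000
for lo,hi in((215,232),(262,280)):
    g=q[(q[:,1]>lo)&(q[:,1]<hi)&(q[:,0]>540)];print("rail fit",np.polyfit(g[:,0],g[:,1],1),g[:,0].min(),g[:,0].max(),np.median(g[:,1]))
# rectified colour at z=.011, 0.4mm/px
X=np.arange(.61,.48,-.0004);Y=np.arange(.30,-.01,-.0004)
def rect(r,z):
    YY,XX=np.meshgrid(Y,X);E=r["extrinsics"];p=np.stack([XX,YY,np.full_like(XX,z)],-1)@E[:3,:3].T+E[:3,3]
    return cv2.remap(r["color"],(r["cx"]+r["fx"]*p[...,0]/-p[...,2]).astype(np.float32),(r["cy"]+r["fy"]*p[...,1]/p[...,2]).astype(np.float32),cv2.INTER_CUBIC)
I=rect(r,.011);np.save("pics/rect.npy",I)
x0,y0,a=.547,.112,np.radians(.5)
def draw(I,x0,y0,a,corn,c):
    R=np.array([[np.cos(a),-np.sin(a)],[np.sin(a),np.cos(a)]]);k=corn@R.T+[x0,y0]
    px=np.stack([(.30-k[:,1])/.0004,(.61-k[:,0])/.0004],-1);cv2.polylines(I,[np.round(px*16).astype(np.int32)],True,c,1,cv2.LINE_AA,4)
J=np.clip(I*1.5,0,255).astype(np.uint8);B=lambda x,a,b:np.array([[-x,a],[x,a],[x,b],[-x,b]])
draw(J,x0,y0,a,B(.04,-.102,.102),(255,0,0));draw(J,x0,y0,a,B(.036,-.098,.098),(0,200,0))
K=np.clip(rect(r,.030)*1.5,0,255).astype(np.uint8);draw(K,x0,y0,a,B(.05,.102,.172),(255,0,0))
cv2.imwrite("pics/rect.png",np.vstack([J,K[:, :]])[:600,:,::-1]);print(J.shape)
for q in stones(r,lo=.025):
    if q[7]<.002:print(*(np.round(x,4) for x in q))
E
```

```text
((545.8305053710938, 248.01068115234375), (100.43434143066406, 72.0643310546875), 1.9183622598648071)
fin ((520.5089111328125, 247.5138702392578), (8.479646682739258, 26.597450256347656), 1.234470009803772) [0.52057582 0.24603787 0.06934324]
rail fit [3.16696408e-02 2.08289970e+02] 540.234574482745 592.7645040348034 225.8225634751237
rail fit [4.98948630e-02 2.44254125e+02] 541.4625823274278 589.8411118234615 272.29196240726185
(325, 775, 3)
352 197 390 0.0284 0.5868 -0.1116 7.4472 0.0006 [128 123 117]
438 199 412 0.0284 0.5842 -0.3031 196.6007 0.0006 [117 113 108]
396 200 396 0.0285 0.581 -0.2129 351.1888 0.0009 [125 120 114]
343 254 390 0.0285 0.4607 -0.1004 188.2671 0.0007 [122 118 112]
435 258 409 0.0282 0.4595 -0.2975 349.2739 0.0008 [113 109 104]
455 313 429 0.0283 0.341 -0.3356 133.6304 0.0006 [100  64 107]
```

View pics/rect.png

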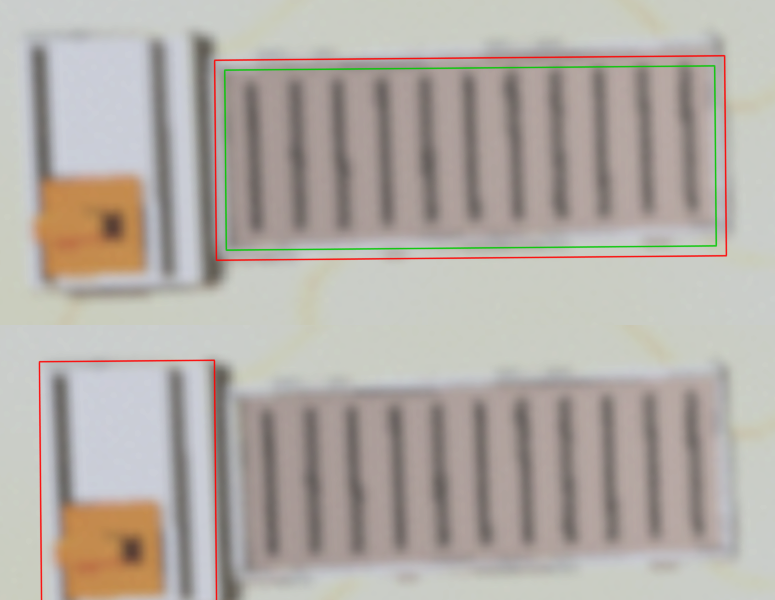

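```bash
python3 - <<'E'
from h import *
r=dict(np.load("pics/top0.npz"))
X=np.arange(.61,.48,-.0004);Y=np.arange(.30,-.01,-.0004)
def rect(r,z):
    YY,XX=np.meshgrid(Y,X);E=r["extrinsics"];p=np.stack([XX,YY,np.full_like(XX,z)],-1)@E[:3,:3].T+E[:3,3]
    return cv2.remap(r["color"],(r["cx"]+r["fx"]*p[...,0]/-p[...,2]).astype(np.float32),(r["cy"]+r["fy"]*p[...,1]/p[...,2]).astype(np.float32),cv2.INTER_CUBIC)
def dr(J,x0,y0,a,corn,c):
    R=np.array([[np.cos(a),-np.sin(a)],[np.sin(a),np.cos(a)]]);k=corn@R.T+[x0,y0]
    px=np.stack([(.30-k[:,1])/.0004,(.61-k[:,0])/.0004],-1);cv2.polylines(J,[np.round(px*16).astype(np.int32)],True,c,1,cv2.LINE_AA,4)
B=lambda x,a,b:np.array([[-x,a],[x,a],[x,b],[-x,b]])
I=rect(r,.005).astype(int)
# tray floor: reddish (R-G large vs counter) or dark slots
m=((I[...,0]-I[...,1]>5)&(I[...,2]>I[...,1]-12)&(I.sum(-1)<420)).astype(np.uint8);m[:,:225]=0
m=cv2.morphologyEx(m,cv2.MORPH_CLOSE,np.ones((25,25)));m=cv2.morphologyEx(m,cv2.MORPH_OPEN,np.ones((25,25)))
c=max(cv2.findContours(m,0,1)[0],key=cv2.contourArea);(u,v),s,a=cv2.minAreaRect(c)
print("floor x,y",.61-v*.0004,.30-u*.0004,np.array(s)*.4,a)
for z in(.030,):
    I=rect(r,z).astype(int)
x0,y0,an=.61-v*.0004,.30-u*.0004,np.radians(2.7)
J=np.clip(rect(r,.011)*1.5,0,255).astype(np.uint8);dr(J,x0,y0,an,B(.04,-.102,.102),(255,0,0));dr(J,x0,y0,an,B(.036,-.098,.098),(0,200,0))
K=np.clip(rect(r,.030)*1.5,0,255).astype(np.uint8);dr(K,x0,y0,an,B(.05,.102,.172),(255,0,0))
cv2.imwrite("pics/rect2.png",np.vstack([J[30:],K[20:320]])[:600,:,::-1])
E
```

```text
floor x,y 0.5513601440429687 0.11328430175781248 [ 71.65125732 194.96419678] 87.63375091552734
```

View pics/rect2.png

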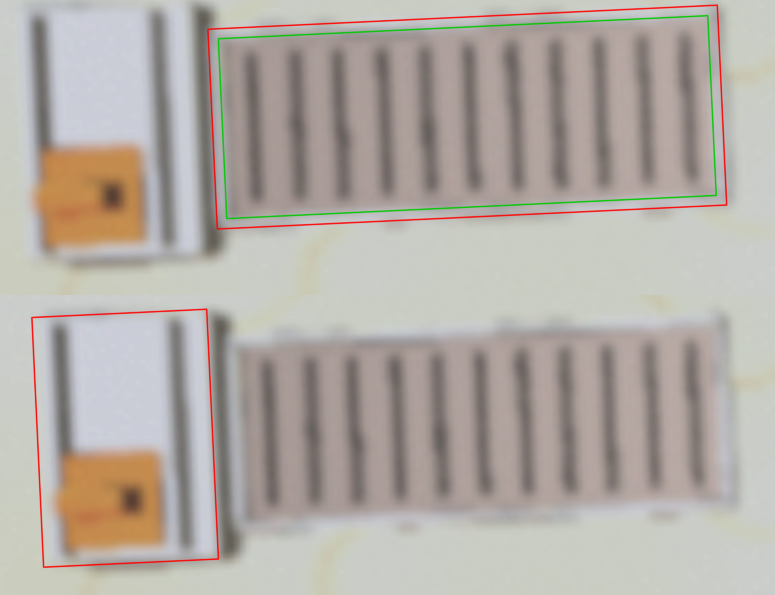

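Five grey wedges, three noses towards +x and two towards −x, so + − + − + needs no flips. I'll grip by the flat end faces. The dock is at about (0.551, 0.112), yaw 2.4°.

```bash
cat > plan.py <<'E'
from h import *
from scipy.spatial.transform import Rotation as Ro
def Rt(th):
    c,s=np.cos(th),np.sin(th);return np.array([[-s,c,0],[c,s,0],[0,0,-1.]])
DX,DY,DA=.551,.112,np.radians(2.4)
def dock(x,y):return DX+x*np.cos(DA)-y*np.sin(DA),DY+x*np.sin(DA)+y*np.cos(DA)
def plan(*T):  # (x,y,z,deg of tool y)
    s=sense();R=Ro.from_rotvec(s["tcp_rot"]).as_matrix();p=np.array(s["tool_pos"])
    print("t",round(s["time_s"],1),"tcp",np.round(p,4),"th",round(np.degrees(np.arctan2(R[1,1],R[0,1])),1),"F",np.round(s["force"],1),"w",round(s["grip_width"],4),"gf",round(s["grasp_force"],1))
    for x,y,z,d in T:print("dp",np.round(R.T@(np.array([x,y,z])-p),4).tolist(),"rot",np.round(np.degrees(Ro.from_matrix(R.T@Rt(np.radians(d))).as_rotvec()),1).tolist())
def see():
    r=read_camera("top");L=[q for q in stones(r,lo=.025) if q[7]<.002]
    for q in L:print(*(np.round(x,4) for x in q[:8]),"purple" if q[8][0]-q[8][1]>20 else "")
    return r,L
E
python3 - <<'E'
from plan import *
plan((.5868,-.1115,.26,7.4),(.5868,-.1115,.183,7.4))
E
```

```text
t 0.1 tcp [ 0.208  -0.6157  0.4039] th -71.3 F [-0.8  1.   0.4] w 0.0854 gf 0.0
dp [0.5203, -0.3562, 0.1444] rot [-0.1, -0.1, -78.7]
dp [0.5203, -0.3561, 0.2214] rot [-0.1, -0.1, -78.7]
```

Emit:
{"op": "servo_tool", "data": {
  "dp": [
    [0.52,-0.356,0.144],
    [0.52,-0.356,0.144],
    [0.52,-0.356,0.144],
    [0.52,-0.356,0.144],
    [0.52,-0.356,0.144],
    [0.52,-0.356,0.144],
    [0.52,-0.356,0.144],
    [0.52,-0.356,0.144]
  ],
  "rotation": [
    [0,0,-78.7],
    [0,0,-78.7],
    [0,0,-78.7],
    [0,0,-78.7],
    [0,0,-78.7],
    [0,0,-78.7],
    [0,0,-78.7],
    [0,0,-78.7]
  ],
  "grip": [0,0,0,0,0,0,0,0],
  "grip_force": 30
}}

```text
time_s: 0.9
tool_pos: [0.443, -0.3023, 0.3151]
tcp_rot: [-2.264, -2.178, 0.0]
force: [1.6, -0.6, -0.2]
grip_width: 0.0851
grasp_force: 0.0
```

```bash
python3 - <<'E'
from plan import *
plan((.5868,-.1115,.26,7.4),(.5868,-.1115,.183,7.4))
E
```

```text
t 0.9 tcp [ 0.443  -0.3023  0.3151] th -2.2 F [ 1.6 -0.6 -0.2] w 0.0851 gf 0.0
dp [0.1962, 0.1362, 0.0551] rot [-0.0, 0.0, -9.6]
dp [0.1962, 0.1362, 0.1321] rot [-0.0, 0.0, -9.6]
```

Emit:
{"op": "servo_tool", "data": {
  "dp": [
    [0.196,0.136,0.055],
    [0.196,0.136,0.055],
    [0.196,0.136,0.055],
    [0.196,0.136,0.055],
    [0.196,0.136,0.055],
    [0.196,0.136,0.055],
    [0.196,0.136,0.055],
    [0.196,0.136,0.055]
  ],
  "rotation": [
    [0,0,-9.6],
    [0,0,-9.6],
    [0,0,-9.6],
    [0,0,-9.6],
    [0,0,-9.6],
    [0,0,-9.6],
    [0,0,-9.6],
    [0,0,-9.6]
  ],
  "grip": [0,0,0,0,0,0,0,0]
}}

```text
time_s: 1.7
tool_pos: [0.5866, -0.1155, 0.2604]
tcp_rot: [-2.083, -2.352, 0.001]
force: [0.1, -0.0, 0.8]
grip_width: 0.0854
grasp_force: 0.0
```

```bash
python3 - <<'E'
from plan import *
plan((.5868,-.1115,.26,7.4),(.5868,-.1115,.183,7.4))
r=look("side","side1")
# expected tip pixels & depth estimate of gripper tips
P=cloud(r);s=sense();p=np.array(s["tool_pos"])
m=(np.hypot(P[...,0]-p[0],P[...,1]-p[1])<.075)&(P[...,2]>.045)&(P[...,2]<.3)
z=P[m][:,2];print("lowest gripper z",np.sort(z)[:40:4],"tcp-low",p[2]-np.percentile(z,1))
E
```

```text
t 1.7 tcp [ 0.5866 -0.1155  0.2604] th 6.9 F [ 0.1 -0.   0.8] w 0.0854 gf 0.0
dp [0.004, 0.0007, 0.0004] rot [-0.0, 0.0, -0.5]
dp [0.004, 0.0007, 0.0774] rot [-0.0, 0.0, -0.5]
lowest gripper z [0.09939991 0.10613727 0.10818573 0.11098496 0.1122008  0.11421543
 0.11486049 0.11661889 0.11774421 0.1195961 ] tcp-low 0.14799578854584997
```

Emit:
{"op": "servo_tool", "data": {
  "dp": [
    [0.004,0.001,0.04],
    [0.004,0.001,0.086],
    [0.004,0.001,0.086],
    [0.004,0.001,0.086],
    [0.004,0.001,0.086],
    [0.004,0.001,0.086],
    [0.004,0.001,0.086],
    [0.004,0.001,0.086]
  ],
  "rotation": [
    [0,0,-0.5],
    [0,0,-0.5],
    [0,0,-0.5],
    [0,0,-0.5],
    [0,0,-0.5],
    [0,0,-0.5],
    [0,0,-0.5],
    [0,0,-0.5]
  ],
  "grip": [0,0,0,100,100,100,100,100],
  "grip_force": 30
}}

```text
time_s: 2.55
tool_pos: [0.5885, -0.1107, 0.177]
tcp_rot: [2.069, 2.359, 0.002]
force: [-0.8, -1.3, 8.4]
grip_width: 0.063
grasp_force: 35.5
```

```bash
python3 - <<'E'
from plan import *
plan((.5868,-.1115,.225,7.4),(*dock(0,.02),.225,2.4),(*dock(0,.077),.225,2.4),(*dock(0,.077),.19,2.4))
E
```

```text
t 2.5 tcp [ 0.5885 -0.1107  0.177 ] th 7.5 F [-0.8 -1.3  8.4] w 0.063 gf 35.5
dp [-0.0006, -0.0016, -0.048] rot [0.2, 0.1, 0.1]
dp [0.2456, -0.0062, -0.0484] rot [0.2, 0.1, 5.1]
dp [0.3023, -0.0011, -0.0485] rot [0.2, 0.1, 5.1]
dp [0.3024, -0.0012, -0.0135] rot [0.2, 0.1, 5.1]
```

Emit:
{"op": "servo_tool", "data": {
  "dp": [
    [0,0,-0.03],
    [0,0,-0.07],
    [0,0,-0.07],
    [0,0,-0.07],
    [0,0,-0.07]
  ],
  "rotation": [
    [0,0,0],
    [0,0,0],
    [0,0,0],
    [0,0,0],
    [0,0,0]
  ],
  "grip": [100,100,100,100,100]
}}

```text
time_s: 3.05
tool_pos: [0.5872, -0.1104, 0.2443]
tcp_rot: [-2.071, -2.362, 0.001]
force: [0.2, -0.5, -0.9]
grip_width: 0.0632
grasp_force: 34.6
```

```bash
python3 - <<'E'
from plan import *
plan()
r=look("side","side2");p=np.array(sense()["tool_pos"]);u,v=pix(r,p-[0,0,.16]);print(u,v)
for dz in(.14,.15,.16,.17,.18):print(dz,[pix(r,p+np.array([dx,0,-dz])).round(1).tolist() for dx in(-.039,.039)])
c=r["color"][int(v)-45:int(v)+45,int(u)-60:int(u)+60,::-1]
cv2.imwrite("pics/s2.png",np.clip(cv2.resize(c,None,fx=6,fy=6,interpolation=3).astype(float)*2,0,255).astype(np.uint8));print(int(u)-60,int(v)-45)
P=cloud(r);m=(np.abs(P[...,0]-p[0])<.06)&(np.abs(P[...,1]-p[1])<.025)&(P[...,2]>.03)&(P[...,2]<.14)
q=P[m]-p
for a in np.arange(-.06,.06,.01):
    g=q[(q[:,0]>a)&(q[:,0]<a+.01)];print(round(a,2),len(g),np.round(np.percentile(g[:,2],[2,10,50]),3) if len(g) else'')
E
```

```text
t 3.0 tcp [ 0.5872 -0.1104  0.2443] th 7.5 F [ 0.2 -0.5 -0.9] w 0.0632 gf 34.6
321.3584965258406 181.3412183149932
0.14 [[335.4, 177.3], [307.7, 174.2]]
0.15 [[335.3, 180.1], [307.7, 177.0]]
0.16 [[335.1, 182.9], [307.7, 179.8]]
0.17 [[335.0, 185.7], [307.7, 182.5]]
0.18 [[334.9, 188.4], [307.6, 185.2]]
261 136
-0.06 19 [-0.12  -0.119 -0.112]
-0.05 45 [-0.155 -0.147 -0.119]
-0.04 68 [-0.168 -0.158 -0.133]
-0.03 55 [-0.171 -0.168 -0.15 ]
-0.02 48 [-0.173 -0.167 -0.149]
-0.01 54 [-0.172 -0.17  -0.151]
0.0 48 [-0.175 -0.17  -0.15 ]
0.01 44 [-0.174 -0.17  -0.152]
0.02 49 [-0.173 -0.169 -0.151]
0.03 65 [-0.167 -0.158 -0.133]
0.04 43 [-0.158 -0.149 -0.118]
0.05 23 [-0.12  -0.118 -0.111]
```

View pics/s2.png

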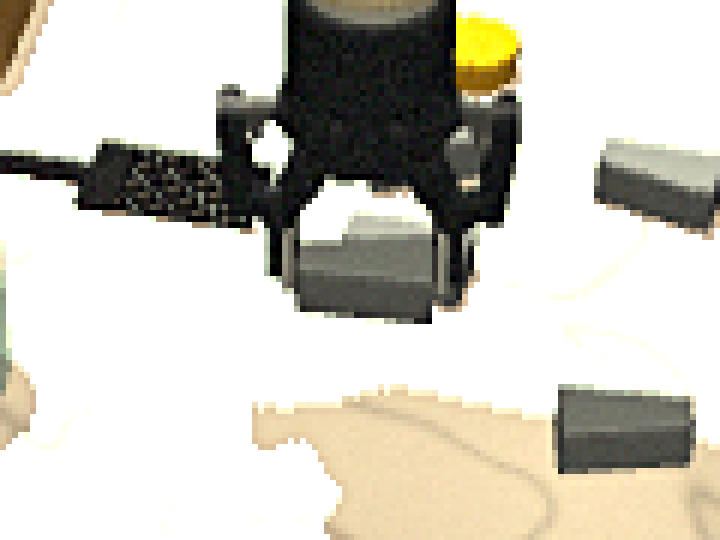

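Emit:
{"op": "servo_tool", "data": {
  "dp": [
    [0.302,0.0,0.0],
    [0.302,0.0,0.0],
    [0.302,0.0,0.0],
    [0.302,0.0,0.0],
    [0.302,0.0,0.0],
    [0.302,0.0,0.0],
    [0.302,0.0,0.0],
    [0.302,0.0,0.0]
  ],
  "rotation": [
    [0,0,5.1],
    [0,0,5.1],
    [0,0,5.1],
    [0,0,5.1],
    [0,0,5.1],
    [0,0,5.1],
    [0,0,5.1],
    [0,0,5.1]
  ],
  "grip": [100,100,100,100,100,100,100,100]
}}

```text
time_s: 3.9
tool_pos: [0.5471, 0.1907, 0.2437]
tcp_rot: [-2.169, -2.271, 0.002]
force: [-0.1, -0.8, -1.3]
grip_width: 0.0634
grasp_force: 34.5
```

```bash
python3 - <<'E'
from plan import *
plan((*dock(0,.077),.244,2.4),(*dock(0,.077),.1805,2.4))
E
```

```text
t 3.9 tcp [0.5471 0.1907 0.2437] th 2.6 F [-0.1 -0.8 -1.3] w 0.0634 gf 34.5
dp [-0.0018, 0.0005, -0.0003] rot [-0.1, -0.0, 0.2]
dp [-0.0019, 0.0007, 0.0632] rot [-0.1, -0.0, 0.2]
```

Emit:
{"op": "servo_tool", "data": {
  "dp": [
    [-0.002,0.0005,0.03],
    [-0.002,0.0005,0.045],
    [-0.002,0.0005,0.055],
    [-0.002,0.0005,0.06],
    [-0.002,0.0005,0.063],
    [-0.002,0.0005,0.063]
  ],
  "rotation": [
    [0,0,0.2],
    [0,0,0.2],
    [0,0,0.2],
    [0,0,0.2],
    [0,0,0.2],
    [0,0,0.2]
  ],
  "grip": [100,100,100,100,100,100]
}}

```text
time_s: 4.5
tool_pos: [0.549, 0.187, 0.1824]
tcp_rot: [2.178, 2.263, 0.001]
force: [0.0, -1.0, -0.2]
grip_width: 0.0635
grasp_force: 34.5
```

Emit:
{"op": "servo_tool", "data": {
  "dp": [
    [0,0,0.002],
    [0,0,0.002],
    [0,0,0.002],
    [0,0,0.001],
    [0,0,-0.01],
    [0,0,-0.06],
    [0,0,-0.06],
    [0,0,-0.06]
  ],
  "rotation": [
    [0,0,0],
    [0,0,0],
    [0,0,0],
    [0,0,0],
    [0,0,0],
    [0,0,0],
    [0,0,0],
    [0,0,0]
  ],
  "grip": [100,100,0,0,0,0,0,0]
}}

```text
time_s: 5.3
tool_pos: [0.5492, 0.1874, 0.2437]
tcp_rot: [2.177, 2.263, 0.005]
force: [0.2, 0.1, -0.1]
grip_width: 0.0852
grasp_force: 0.0
```

```bash
python3 - <<'E'
from plan import *
r,L=see();d=[q for q in L if abs(q[4]-.46)<.06 and abs(q[5]+.1)<.06]
for q in d:
    t=q[6]-180;plan((q[4],q[5],.25,t),(q[4],q[5],.175,t))
E
```

```text
438 199 405 0.0285 0.5843 -0.3032 196.7566 0.0007 
396 200 398 0.0284 0.5811 -0.2128 351.4731 0.0006 
215 210 405 0.0332 0.552 0.1874 2.878 0.001 
343 254 388 0.0285 0.4607 -0.1004 188.3678 0.0007 
435 258 411 0.0283 0.4596 -0.2974 349.4521 0.0007 
455 313 431 0.0282 0.341 -0.3355 133.3041 0.0007 purple
t 5.3 tcp [0.5487 0.1871 0.2423] th 2.2 F [ 0.5 -0.6 -0.8] w 0.0855 gf 0.0
dp [-0.2839, -0.0991, -0.0078] rot [0.1, -0.0, -6.2]
dp [-0.2839, -0.0992, 0.0672] rot [0.1, -0.0, -6.2]
```

Emit:
{"op": "servo_tool", "data": {
  "dp": [
    [-0.284,-0.099,-0.008],
    [-0.284,-0.099,-0.008],
    [-0.284,-0.099,-0.008],
    [-0.284,-0.099,-0.008],
    [-0.284,-0.099,-0.008],
    [-0.284,-0.099,-0.008],
    [-0.284,-0.099,-0.008],
    [-0.284,-0.099,-0.008]
  ],
  "rotation": [
    [0,0,-6.2],
    [0,0,-6.2],
    [0,0,-6.2],
    [0,0,-6.2],
    [0,0,-6.2],
    [0,0,-6.2],
    [0,0,-6.2],
    [0,0,-6.2]
  ],
  "grip": [0,0,0,0,0,0,0,0]
}}

```text
time_s: 6.15
tool_pos: [0.46, -0.1016, 0.249]
tcp_rot: [-2.055, -2.374, 0.001]
force: [-0.1, 0.1, -0.4]
grip_width: 0.0854
grasp_force: 0.0
```

```bash
python3 - <<'E'
from plan import *
plan((.4607,-.1004,.25,8.4),(.4607,-.1004,.176,8.4))
r,L=see()
X=np.arange(.61,.48,-.0004);Y=np.arange(.30,-.01,-.0004)
def rect(r,z):
    YY,XX=np.meshgrid(Y,X);E=r["extrinsics"];p=np.stack([XX,YY,np.full_like(XX,z)],-1)@E[:3,:3].T+E[:3,3]
    return cv2.remap(r["color"],(r["cx"]+r["fx"]*p[...,0]/-p[...,2]).astype(np.float32),(r["cy"]+r["fy"]*p[...,1]/p[...,2]).astype(np.float32),cv2.INTER_CUBIC)
def dr(J,x0,y0,a,corn,c):
    R=np.array([[np.cos(a),-np.sin(a)],[np.sin(a),np.cos(a)]]);k=corn@R.T+[x0,y0]
    px=np.stack([(.30-k[:,1])/.0004,(.61-k[:,0])/.0004],-1);cv2.polylines(J,[np.round(px*16).astype(np.int32)],True,c,1,cv2.LINE_AA,4)
B=lambda x,a,b:np.array([[-x,a],[x,a],[x,b],[-x,b]])
J=np.clip(rect(r,.011)*1.5,0,255).astype(np.uint8);dr(J,DX,DY,DA,B(.04,-.102,.102),(255,0,0));dr(J,DX,DY,DA,B(.036,-.098,.098),(0,200,0))
K=np.clip(rect(r,.033)*1.5,0,255).astype(np.uint8)
for q in L:
    if q[5]>0:dr(K,q[4],q[5],np.radians(q[6]),W,(255,0,0))
dr(K,.549,.187,np.radians(2.6),W,(0,200,0))
cv2.imwrite("pics/rect3.png",np.vstack([J[25:],K[20:320]])[:600,:,::-1])
E
```

```text
t 6.2 tcp [ 0.46   -0.1016  0.249 ] th 8.2 F [-0.1  0.1 -0.4] w 0.0854 gf 0.0
dp [0.0011, 0.0009, -0.001] rot [-0.1, -0.0, -0.2]
dp [0.0011, 0.0009, 0.073] rot [-0.1, -0.0, -0.2]
438 199 401 0.0284 0.5843 -0.3033 196.7397 0.0007 
396 200 398 0.0285 0.5811 -0.2128 351.0588 0.0006 
215 210 402 0.0334 0.552 0.1874 3.1276 0.001 
435 258 404 0.0285 0.4597 -0.2975 349.0233 0.0009 
455 313 432 0.0281 0.341 -0.3355 133.7308 0.0006 purple
```

View pics/rect3.png

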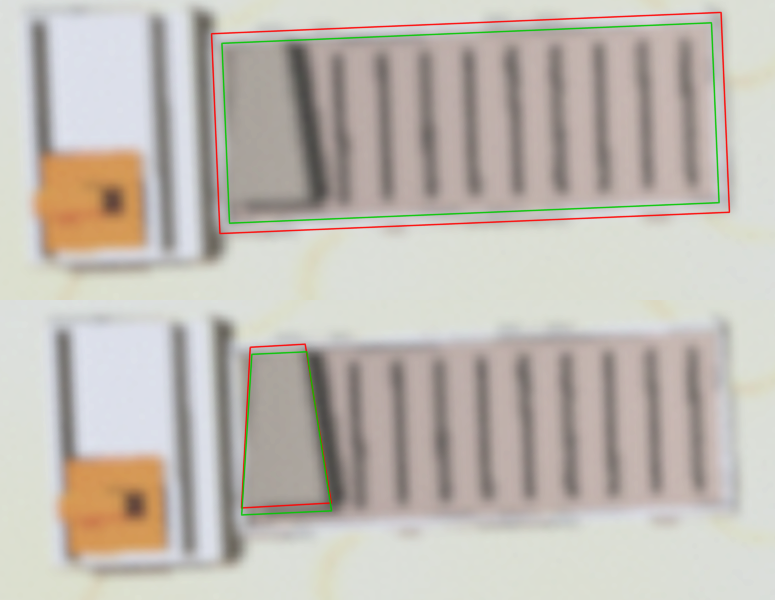

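Stone 1 lies flat in the tray, about 4 mm towards the +x wall, so I'll bias later placements by −3 mm in x. Now I pick the second.

Emit:
{"op": "servo_tool", "data": {
  "dp": [
    [0.001,0.001,0.04],
    [0.001,0.001,0.073],
    [0.001,0.001,0.073],
    [0.001,0.001,0.073],
    [0.001,0.001,0.073],
    [0.001,0.001,0.073],
    [0.001,0.001,0.073],
    [0.001,0.001,0.073]
  ],
  "rotation": [
    [0,0,-0.2],
    [0,0,-0.2],
    [0,0,-0.2],
    [0,0,-0.2],
    [0,0,-0.2],
    [0,0,-0.2],
    [0,0,-0.2],
    [0,0,-0.2]
  ],
  "grip": [0,0,0,100,100,100,100,100]
}}

```text
time_s: 7.0
tool_pos: [0.4623, -0.0993, 0.178]
tcp_rot: [2.047, 2.381, 0.002]
force: [0.1, 1.9, 8.3]
grip_width: 0.0632
grasp_force: 34.4
```

```bash
python3 - <<'E'
from plan import *
x,y=dock(-.003,.043)
plan((.4607,-.1004,.245,8.4),(x,y,.245,2.4),(x,y,.1815,2.4))
E
```

```text
t 7.0 tcp [ 0.4623 -0.0993  0.178 ] th 8.6 F [0.1 1.9 8.3] w 0.0632 gf 34.4
dp [-0.0009, -0.0016, -0.067] rot [0.1, 0.1, 0.2]
dp [0.2386, 0.1212, -0.067] rot [0.1, 0.0, 6.2]
dp [0.2387, 0.1211, -0.0035] rot [0.1, 0.0, 6.2]
```

Emit:
{"op": "servo_tool", "data": {
  "dp": [
    [0,0,-0.04],
    [0.0,0.0,-0.067],
    [0.2386,0.121,-0.067],
    [0.2386,0.121,-0.067],
    [0.2386,0.121,-0.067],
    [0.2386,0.121,-0.067],
    [0.2386,0.121,-0.067],
    [0.2386,0.121,-0.067]
  ],
  "rotation": [
    [0,0,0],
    [0,0,0],
    [0,0,6.2],
    [0,0,6.2],
    [0,0,6.2],
    [0,0,6.2],
    [0,0,6.2],
    [0,0,6.2]
  ],
  "grip": [100,100,100,100,100,100,100,100]
}}

```text
time_s: 7.8
tool_pos: [0.5457, 0.1601, 0.2446]
tcp_rot: [-2.168, -2.272, -0.005]
force: [-0.8, 0.1, -0.5]
grip_width: 0.0635
grasp_force: 34.0
```

```bash
python3 - <<'E'
from plan import *
x,y=dock(-.003,.043)
plan((x,y,.245,2.4),(x,y,.1815,2.4),(*dock(-.003,.0465),.1815,2.4))
E
```

```text
t 7.8 tcp [0.5457 0.1601 0.2446] th 2.7 F [-0.8  0.1 -0.5] w 0.0635 gf 34.0
dp [-0.0053, 0.0003, -0.0004] rot [0.1, -0.2, 0.3]
dp [-0.0055, 0.0002, 0.0631] rot [0.1, -0.2, 0.3]
dp [-0.002, 0.0002, 0.0631] rot [0.1, -0.2, 0.3]
```

Emit:
{"op": "servo_tool", "data": {
  "dp": [
    [0,0,0],
    [0,0,0],
    [0,0,0]
  ],
  "rotation": [
    [0,0,0],
    [0,0,0],
    [0,0,0]
  ],
  "grip": [100,100,100]
}}

```text
time_s: 8.1
tool_pos: [0.5454, 0.153, 0.2436]
tcp_rot: [2.176, 2.265, -0.001]
force: [0.4, -0.0, -0.5]
grip_width: 0.0636
grasp_force: 34.0
```

```bash
python3 - <<'E'
from plan import *
x,y=dock(-.003,.043)
plan((x,y,.245,2.4),(x,y,.1815,2.4),(*dock(-.003,.0465),.1815,2.4))
E
```

```text
t 8.1 tcp [0.5454 0.153  0.2436] th 2.3 F [ 0.4 -0.  -0.5] w 0.0636 gf 34.0
dp [0.0018, 0.0009, -0.0014] rot [-0.0, 0.1, -0.1]
dp [0.0019, 0.0009, 0.0621] rot [-0.0, 0.1, -0.1]
dp [0.0054, 0.0009, 0.0621] rot [-0.0, 0.1, -0.1]
```

Emit:
{"op": "servo_tool", "data": {
  "dp": [
    [0,0.001,0.03],
    [0,0.001,0.05],
    [0,0.001,0.06],
    [0,0.001,0.064],
    [0.001,0.001,0.064],
    [0.003,0.001,0.064],
    [0.005,0.001,0.064],
    [0.005,0.001,0.064]
  ],
  "rotation": [
    [0,0,0],
    [0,0,0],
    [0,0,0],
    [0,0,0],
    [0,0,0],
    [0,0,0],
    [0,0,0],
    [0,0,0]
  ],
  "grip": [100,100,100,100,100,100,100,100]
}}

```text
time_s: 8.9
tool_pos: [0.5471, 0.1585, 0.1814]
tcp_rot: [2.174, 2.264, 0.002]
force: [-1.9, -1.8, 8.1]
grip_width: 0.0633
grasp_force: 37.3
```

Emit:
{"op": "servo_tool", "data": {
  "dp": [
    [0,0,-0.001],
    [0,0,-0.001],
    [0,0,-0.003],
    [0,0,-0.01],
    [0,0,-0.05],
    [0,0,-0.065],
    [0,0,-0.065],
    [0,0,-0.065]
  ],
  "rotation": [
    [0,0,0],
    [0,0,0],
    [0,0,0],
    [0,0,0],
    [0,0,0],
    [0,0,0],
    [0,0,0],
    [0,0,0]
  ],
  "grip": [100,0,0,0,0,0,0,0]
}}

```text
time_s: 9.7
tool_pos: [0.5461, 0.1595, 0.2447]
tcp_rot: [2.174, 2.267, 0.0]
force: [-0.4, 0.0, 0.1]
grip_width: 0.0855
grasp_force: 0.0
```

```bash
cat >> plan.py <<'E'
def dk(x,y,a):
    d=np.array([x-DX,y-DY]);c,s=np.cos(DA),np.sin(DA);return np.round([1000*(c*d[0]+s*d[1]),1000*(-s*d[0]+c*d[1]),a-np.degrees(DA)],1)
def nxt(x,y,flip):
    r,L=see()
    for q in L:
        if q[5]>0:print("  in dock",dk(q[4],q[5],q[6]))
    for q in L:
        if np.hypot(q[4]-x,q[5]-y)<.06:
            t=q[6]-180*flip;t=(t+180)%360-180;plan((q[4],q[5],.25,t),(q[4],q[5],.175,t))
E
python3 - <<'E'
from plan import *
nxt(.581,-.213,0)
E
```

```text
438 199 400 0.0284 0.5844 -0.3032 196.282 0.0007 
396 200 399 0.0283 0.581 -0.2127 351.0121 0.0006 
435 258 419 0.0281 0.4597 -0.2974 349.5186 0.0006 
455 313 428 0.0282 0.3409 -0.3355 133.2991 0.0006 purple
t 9.8 tcp [0.5459 0.1594 0.244 ] th 2.4 F [ 1.   0.7 -0.4] w 0.0854 gf 0.0
dp [-0.3733, 0.0194, -0.0059] rot [-0.0, 0.0, 11.4]
dp [-0.3733, 0.0195, 0.0691] rot [-0.0, 0.0, 11.4]
```

Emit:
{"op": "servo_tool", "data": {
  "dp": [
    [-0.373,0.019,-0.006],
    [-0.373,0.019,-0.006],
    [-0.373,0.019,-0.006],
    [-0.373,0.019,-0.006],
    [-0.373,0.019,-0.006],
    [-0.373,0.019,-0.006],
    [-0.373,0.019,-0.006],
    [-0.373,0.019,-0.006]
  ],
  "rotation": [
    [0,0,11.4],
    [0,0,11.4],
    [0,0,11.4],
    [0,0,11.4],
    [0,0,11.4],
    [0,0,11.4],
    [0,0,11.4],
    [0,0,11.4]
  ],
  "grip": [0,0,0,0,0,0,0,0]
}}

```text
time_s: 10.55
tool_pos: [0.5797, -0.218, 0.249]
tcp_rot: [-2.394, -2.034, 0.004]
force: [0.2, -0.2, -0.2]
grip_width: 0.0855
grasp_force: 0.0
```

Emit:
{"op": "servo_tool", "data": {
  "dp": [
    [0,0,0],
    [0,0,0],
    [0,0,0]
  ],
  "rotation": [
    [0,0,0],
    [0,0,0],
    [0,0,0]
  ],
  "grip": [0,0,0]
}}

```text
time_s: 10.85
tool_pos: [0.5809, -0.2104, 0.2498]
tcp_rot: [-2.385, -2.042, 0.0]
force: [-0.7, 0.2, -0.5]
grip_width: 0.0856
grasp_force: 0.0
```

```bash
cat >> plan.py <<'E'
def row(r,init):  # joint fit of touching stones in the tray; init: (dock y, nose sign)
    P=cloud(r);m=((P[...,2]>.029)&(P[...,2]<.039)&(P[...,0]>.5)&(P[...,0]<.605)&(P[...,1]>.005)&(P[...,1]<.209)).astype(np.uint8)
    m=cv2.morphologyEx(m,cv2.MORPH_OPEN,np.ones((3,3),np.uint8))
    pts=np.vstack([(k[:,0]+.5)/4-.5 for k in cv2.findContours(cv2.resize(m*255,None,fx=4,fy=4,interpolation=cv2.INTER_LINEAR)//128,cv2.RETR_EXTERNAL,cv2.CHAIN_APPROX_NONE)[0] if len(k)>100])
    w=ray(r,pts[:,0],pts[:,1],.033)[:,:2]
    p0=[]
    for y,s in init:p0+=[*dock(0.002,y),DA+(0 if s>0 else np.pi)]
    kk=np.cos(np.arctan(7/64))
    def f(p):
        D=[]
        for a,b,t in np.reshape(p,(-1,3)):
            c,s=np.cos(t),np.sin(t);q=(w-[a,b])@np.array([[c,-s],[s,c]])
            d=np.stack([np.abs(q[:,0])-.032,(np.abs(q[:,1])-(.0145-q[:,0]*7/64))*kk],-1)
            D.append(np.abs(np.linalg.norm(np.maximum(d,0),axis=1)+np.minimum(d.max(1),0)))
        return np.append(np.min(D,0),(np.array(p)-p0)*.003)
    o=least_squares(f,p0,loss='soft_l1',f_scale=.002)
    for a,b,t in np.reshape(o.x,(-1,3)):print("  dock",dk(a,b,np.degrees(t)),"world",np.round([a,b],4))
    print("  rms",np.sqrt(np.mean(o.fun**2)))
E
python3 - <<'E'
from plan import *
r,L=see();row(r,[(.076,1),(.047,-1)])
plan((.5811,-.2128,.25,-8.8),(.5811,-.2128,.1755,-8.8))
E
```

```text
dock [ 3.8 74.4  0.6] world [0.5516 0.1865]
  dock [ -0.5  43.7 178.6] world [0.5487 0.1556]
  rms 0.0006678100333876412
t 10.9 tcp [ 0.581  -0.2103  0.2501] th -8.8 F [ 0.8 -0.6 -0.3] w 0.0853 gf 0.0
dp [-0.0025, 0.0005, 0.0001] rot [-0.1, -0.1, -0.0]
dp [-0.0025, 0.0005, 0.0746] rot [-0.1, -0.1, -0.0]
```

```bash
python3 - <<'E'
from plan import *
r=look("top","top3")
for q in stones(r,lo=.025):print(*(np.round(x,4) for x in q))
P=cloud(r);print([np.round(P[v,u],3) for u,v in((437,199),(434,258),(455,313),(300,330))])
E
```

```text
518 91 172 0.0309 0.8328 -0.4638 108.5317 0.0284 [64 55 44]
559 166 318 0.0311 0.6566 -0.5606 156.1163 0.0322 [110 108 107]
188 212 855 0.0304 0.5416 0.2469 182.3089 0.0213 [157 158 162]
222 210 793 0.0333 0.5494 0.1727 170.3419 0.0126 [125 121 116]
161 322 932 0.0335 0.3052 0.2941 272.2177 0.0124 [66 59 56]
[array([ 0.555, -0.173,  0.508]), array([ 0.504, -0.167,  0.524]), array([ 0.466, -0.175,  0.556]), array([ 0.288, -0.006, -0.   ])]
```

View pics/top3.png

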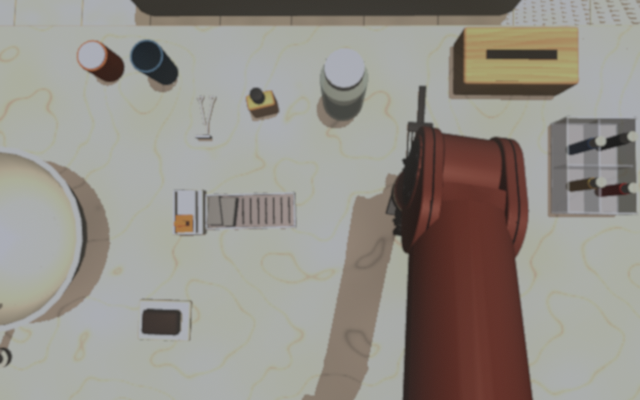

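Emit:
{"op": "servo_tool", "data": {
  "dp": [
    [-0.0025,0,0.04],
    [-0.0025,0,0.074],
    [-0.0025,0,0.074],
    [-0.0025,0,0.074],
    [-0.0025,0,0.074],
    [-0.0025,0,0.074],
    [-0.0025,0,0.074],
    [-0.0025,0,0.074]
  ],
  "rotation": [
    [0,0,0],
    [0,0,0],
    [0,0,0],
    [0,0,0],
    [0,0,0],
    [0,0,0],
    [0,0,0],
    [0,0,0]
  ],
  "grip": [0,0,0,100,100,100,100,100]
}}

```text
time_s: 11.75
tool_pos: [0.5814, -0.2147, 0.1786]
tcp_rot: [2.387, 2.039, 0.002]
force: [-0.7, 0.9, 8.5]
grip_width: 0.0631
grasp_force: 35.4
```

```bash
python3 - <<'E'
from plan import *
x,y=dock(-.002,.010)
plan((x,y,.245,2.4))
E
```

```text
t 11.8 tcp [ 0.5814 -0.2147  0.1786] th -9.0 F [-0.7  0.9  8.5] w 0.0631 gf 35.4
dp [0.3273, -0.0847, -0.0668] rot [0.2, 0.0, -11.4]
```

Emit:
{"op": "servo_tool", "data": {
  "dp": [
    [0,0,-0.04],
    [0,0,-0.067],
    [0.327,-0.085,-0.067],
    [0.327,-0.085,-0.067],
    [0.327,-0.085,-0.067],
    [0.327,-0.085,-0.067],
    [0.327,-0.085,-0.067],
    [0.327,-0.085,-0.067]
  ],
  "rotation": [
    [0,0,0],
    [0,0,0],
    [0,0,-11.4],
    [0,0,-11.4],
    [0,0,-11.4],
    [0,0,-11.4],
    [0,0,-11.4],
    [0,0,-11.4]
  ],
  "grip": [100,100,100,100,100,100,100,100]
}}

```text
time_s: 12.55
tool_pos: [0.5509, 0.0857, 0.2446]
tcp_rot: [2.174, 2.266, 0.001]
force: [1.2, -0.1, -1.2]
grip_width: 0.0632
grasp_force: 34.5
```

```bash
python3 - <<'E'
from plan import *
x,y=dock(-.002,.010)
plan((x,y,.245,2.4))
E
```

```text
t 12.6 tcp [0.5509 0.0857 0.2446] th 2.4 F [ 1.2 -0.1 -1.2] w 0.0632 gf 34.5
dp [0.0363, -0.0008, -0.0004] rot [0.1, 0.0, -0.0]
```

Emit:
{"op": "servo_tool", "data": {
  "dp": [
    [0.036,-0.001,0],
    [0.036,-0.001,0],
    [0.036,-0.001,0],
    [0.036,-0.001,0]
  ],
  "rotation": [
    [0,0,0],
    [0,0,0],
    [0,0,0],
    [0,0,0]
  ],
  "grip": [100,100,100,100]
}}

```text
time_s: 12.95
tool_pos: [0.5491, 0.1184, 0.2438]
tcp_rot: [2.175, 2.265, -0.001]
force: [0.1, -0.5, -0.3]
grip_width: 0.063
grasp_force: 34.5
```

```bash
python3 - <<'E'
from plan import *
x,y=dock(-.002,.010)
plan((x,y,.245,2.4),(x,y,.1815,2.4),(*dock(-.002,.016),.1815,2.4))
E
```

```text
t 12.9 tcp [0.5491 0.1184 0.2438] th 2.3 F [ 0.1 -0.5 -0.3] w 0.063 gf 34.5
dp [0.0035, -0.0004, -0.0012] rot [0.0, 0.0, -0.1]
dp [0.0036, -0.0004, 0.0623] rot [0.0, 0.0, -0.1]
dp [0.0096, -0.0004, 0.0623] rot [0.0, 0.0, -0.1]
```

Emit:
{"op": "servo_tool", "data": {
  "dp": [
    [0.002,0,0.03],
    [0.002,0,0.055],
    [0.002,0,0.063],
    [0.002,0,0.063],
    [0.004,0,0.063],
    [0.006,0,0.063],
    [0.008,0,0.063],
    [0.009,0,0.063]
  ],
  "rotation": [
    [0,0,0],
    [0,0,0],
    [0,0,0],
    [0,0,0],
    [0,0,0],
    [0,0,0],
    [0,0,0],
    [0,0,0]
  ],
  "grip": [100,100,100,100,100,100,100,100]
}}

```text
time_s: 13.75
tool_pos: [0.5485, 0.1288, 0.1807]
tcp_rot: [2.174, 2.268, -0.0]
force: [0.2, -0.1, 0.7]
grip_width: 0.0633
grasp_force: 38.6
```

Emit:
{"op": "servo_tool", "data": {
  "dp": [
    [0.001,0,0],
    [0.002,0,0],
    [0.002,0,0]
  ],
  "rotation": [
    [0,0,0],
    [0,0,0],
    [0,0,0]
  ],
  "grip": [100,100,100]
}}

```text
time_s: 14.05
tool_pos: [0.5483, 0.131, 0.1806]
tcp_rot: [-2.174, -2.268, -0.0]
force: [-0.1, -0.2, -0.9]
grip_width: 0.0631
grasp_force: 38.6
```

Emit:
{"op": "servo_tool", "data": {
  "dp": [
    [0,0,0],
    [0,0,0],
    [0,0,-0.003],
    [0,0,-0.01],
    [0,0,-0.05],
    [0,0,-0.065],
    [0,0,-0.065],
    [0,0,-0.065]
  ],
  "rotation": [
    [0,0,0],
    [0,0,0],
    [0,0,0],
    [0,0,0],
    [0,0,0],
    [0,0,0],
    [0,0,0],
    [0,0,0]
  ],
  "grip": [0,0,0,0,0,0,0,0]
}}

```text
time_s: 14.85
tool_pos: [0.5483, 0.1307, 0.2458]
tcp_rot: [2.174, 2.267, 0.001]
force: [-1.5, 0.6, -0.5]
grip_width: 0.0853
grasp_force: 0.0
```

```bash
python3 - <<'E'
from plan import *
nxt(.584,-.303,1)
r=look("top","top4");row(r,[(.076,1),(.047,-1),(.018,1)])
P=cloud(r)
for u in range(206,262,4):print(u,[int(round(1000*P[v,u,2])) for v in range(190,232,4)])
E
```

```text
438 199 404 0.0286 0.5843 -0.3033 196.6897 0.0007 
240 211 353 0.0332 0.5495 0.1305 3.4146 0.0018 
435 258 415 0.0284 0.4596 -0.2975 349.3669 0.0006 
455 313 423 0.0284 0.3409 -0.3355 133.9634 0.0006 purple
  in dock [-0.7 18.5  1. ]
t 14.9 tcp [0.548  0.1306 0.2451] th 2.4 F [ 0.2  0.6 -0.4] w 0.0857 gf 0.0
dp [-0.435, 0.018, -0.0048] rot [-0.0, 0.0, -14.3]
dp [-0.435, 0.0181, 0.0702] rot [-0.0, 0.0, -14.3]
  dock [ 2. 76.  0.] world [0.5498 0.188 ]
  dock [  3.1  42.4 182.5] world [0.5523 0.1545]
  dock [-0.8 19.3  1.1] world [0.5494 0.1312]
  rms 0.0014546625966164915
206 [345, 353, 357, 360, 398, 406, 413, 418, 425, 433, 438]
210 [327, 336, 340, 345, 344, 342, 341, 332, 414, 418, 425]
214 [307, 317, 326, 328, 327, 326, 322, 316, 305, 289, 274]
218 [281, 297, 306, 311, 310, 310, 303, 299, 288, 277, 185]
222 [270, 281, 286, 288, 292, 291, 287, 282, 275, 233, 188]
226 [151, 236, 270, 276, 279, 276, 270, 265, 232, 207, 153]
230 [157, 208, 227, 234, 236, 238, 234, 223, 209, 161, 152]
234 [1, 12, 31, 208, 215, 214, 208, 36, 31, 4, -1]
238 [0, 12, 32, 34, 35, 31, 35, 32, 34, 5, -2]
242 [1, 12, 32, 33, 32, 33, 34, 38, 32, 6, 1]
246 [-1, 10, 14, 18, 21, 27, 32, 33, 33, 3, 2]
250 [0, 9, 6, 6, 5, 6, 6, 4, 4, 7, 1]
254 [-1, 9, 4, 7, 6, 5, 8, 6, 7, 4, 3]
258 [-2, 14, 6, 8, 8, 7, 5, 5, 6, 5, 1]
```

Emit:
{"op": "servo_tool", "data": {
  "dp": [
    [-0.435,0.018,-0.005],
    [-0.435,0.018,-0.005],
    [-0.435,0.018,-0.005],
    [-0.435,0.018,-0.005],
    [-0.435,0.018,-0.005],
    [-0.435,0.018,-0.005],
    [-0.435,0.018,-0.005],
    [-0.435,0.018,-0.005]
  ],
  "rotation": [
    [0,0,-14.3],
    [0,0,-14.3],
    [0,0,-14.3],
    [0,0,-14.3],
    [0,0,-14.3],
    [0,0,-14.3],
    [0,0,-14.3],
    [0,0,-14.3]
  ],
  "grip": [0,0,0,0,0,0,0,0]
}}

```text
time_s: 15.75
tool_pos: [0.5809, -0.2657, 0.249]
tcp_rot: [-1.874, -2.52, 0.001]
force: [0.9, -0.2, 1.1]
grip_width: 0.0855
grasp_force: 0.0
```

```bash
python3 - <<'E'
from plan import *
plan((.5843,-.3033,.25,16.7))
E
```

```text
t 15.8 tcp [ 0.5809 -0.2657  0.249 ] th 16.7 F [ 0.9 -0.2  1.1] w 0.0855 gf 0.0
dp [-0.0369, -0.0075, -0.0011] rot [-0.1, -0.1, 0.0]
```

Emit:
{"op": "servo_tool", "data": {
  "dp": [
    [-0.037,-0.007,-0.001],
    [-0.037,-0.007,-0.001],
    [-0.037,-0.007,-0.001],
    [-0.037,-0.007,-0.001]
  ],
  "rotation": [
    [0,0,0],
    [0,0,0],
    [0,0,0],
    [0,0,0]
  ],
  "grip": [0,0,0,0]
}}

```text
time_s: 16.15
tool_pos: [0.5855, -0.2996, 0.2503]
tcp_rot: [-1.872, -2.521, -0.001]
force: [0.4, 0.2, -0.6]
grip_width: 0.0855
grasp_force: 0.0
```

```bash
python3 - <<'E'
from plan import *
plan((.5843,-.3033,.25,16.7),(.5843,-.3033,.1755,16.7))
r=look("top","top5");row(r,[(.076,1),(.047,-1),(.018,1)])
I=r["color"][180:245,165:305,::-1];cv2.imwrite("pics/d5.png",np.clip(cv2.resize(I,None,fx=5,fy=5,interpolation=3)*1.4,0,255).astype(np.uint8))
E
```

```text
t 16.1 tcp [ 0.5855 -0.2996  0.2503] th 16.8 F [ 0.4  0.2 -0.6] w 0.0855 gf 0.0
dp [-0.0032, -0.0022, 0.0003] rot [-0.0, -0.1, 0.1]
dp [-0.0033, -0.0021, 0.0748] rot [-0.0, -0.1, 0.1]
  dock [ 2.7 77.4  0.8] world [0.5504 0.1894]
  dock [ -0.4  49.1 178.1] world [0.5486 0.161 ]
  dock [-1.1 18.6  0.2] world [0.5491 0.1305]
  rms 0.001121322582638101
```

View pics/d5.png

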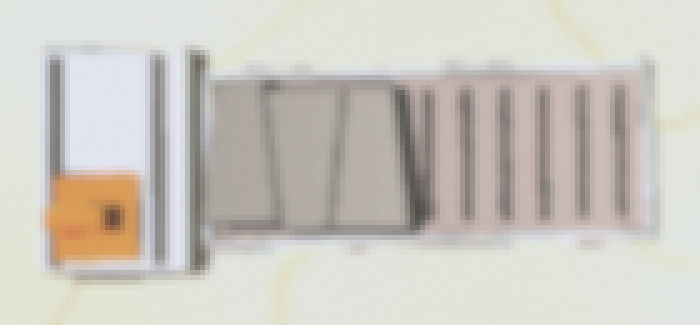

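The tray (px 205–425 in the crop) shows three stones close together and alternating. Next is the fourth.

Emit:
{"op": "servo_tool", "data": {
  "dp": [
    [-0.002,-0.002,0.04],
    [-0.002,-0.002,0.074],
    [-0.002,-0.002,0.074],
    [-0.002,-0.002,0.074],
    [-0.002,-0.002,0.074],
    [-0.002,-0.002,0.074],
    [-0.002,-0.002,0.074],
    [-0.002,-0.002,0.074]
  ],
  "rotation": [
    [0,0,0],
    [0,0,0],
    [0,0,0],
    [0,0,0],
    [0,0,0],
    [0,0,0],
    [0,0,0],
    [0,0,0]
  ],
  "grip": [0,0,0,100,100,100,100,100]
}}

```text
time_s: 17.0
tool_pos: [0.5849, -0.3037, 0.1793]
tcp_rot: [1.873, 2.519, 0.001]
force: [0.6, 1.3, 7.5]
grip_width: 0.0633
grasp_force: 35.5
```

```bash
python3 - <<'E'
from plan import *
x,y=dock(-.001,-.018)
plan((x,y,.245,2.4))
E
```

```text
t 17.0 tcp [ 0.5849 -0.3037  0.1793] th 16.7 F [0.6 1.3 7.5] w 0.0633 gf 35.5
dp [0.3906, 0.082, -0.0663] rot [0.1, 0.1, 14.3]
```

Emit:
{"op": "servo_tool", "data": {
  "dp": [
    [0,0,-0.04],
    [0,0,-0.066],
    [0.39,0.082,-0.066],
    [0.39,0.082,-0.066],
    [0.39,0.082,-0.066],
    [0.39,0.082,-0.066],
    [0.39,0.082,-0.066],
    [0.39,0.082,-0.066]
  ],
  "rotation": [
    [0,0,0],
    [0,0,0],
    [0,0,14.3],
    [0,0,14.3],
    [0,0,14.3],
    [0,0,14.3],
    [0,0,14.3],
    [0,0,14.3]
  ],
  "grip": [100,100,100,100,100,100,100,100]
}}

```text
time_s: 17.8
tool_pos: [0.5583, -0.0029, 0.2441]
tcp_rot: [2.173, 2.267, 0.001]
force: [0.2, 0.0, -0.8]
grip_width: 0.0632
grasp_force: 34.6
```

Emit:
{"op": "servo_tool", "data": {
  "dp": [
    [0,0,0],
    [0,0,0],
    [0,0,0]
  ],
  "rotation": [
    [0,0,0],
    [0,0,0],
    [0,0,0]
  ],
  "grip": [100,100,100]
}}

```text
time_s: 18.1
tool_pos: [0.5589, -0.0061, 0.2435]
tcp_rot: [2.175, 2.266, -0.0]
force: [0.7, -0.5, 0.1]
grip_width: 0.0636
grasp_force: 34.6
```

```bash
python3 - <<'E'
from plan import *
x,y=dock(-.001,-.018)
plan((x,y,.245,2.4))
E
```

```text
t 18.1 tcp [ 0.5589 -0.0061  0.2435] th 2.3 F [ 0.7 -0.5  0.1] w 0.0636 gf 34.6
dp [0.1003, -0.004, -0.0015] rot [0.0, 0.0, -0.1]
```

Emit:
{"op": "servo_tool", "data": {
  "dp": [
    [0.05,-0.002,0],
    [0.08,-0.004,0],
    [0.1,-0.004,0],
    [0.1,-0.004,0],
    [0.1,-0.004,0],
    [0.1,-0.004,0]
  ],
  "rotation": [
    [0,0,0],
    [0,0,0],
    [0,0,0],
    [0,0,0],
    [0,0,0],
    [0,0,0]
  ],
  "grip": [100,100,100,100,100,100]
}}

```text
time_s: 18.7
tool_pos: [0.5509, 0.0928, 0.243]
tcp_rot: [2.177, 2.264, -0.001]
force: [-0.2, -0.5, -1.1]
grip_width: 0.0634
grasp_force: 34.6
```

```bash
python3 - <<'E'
from plan import *
plan((*dock(-.001,-.018),.1815,2.4),(*dock(-.001,-.010),.1815,2.4))
E
```

```text
t 18.7 tcp [0.5509 0.0928 0.243 ] th 2.3 F [-0.2 -0.5 -1.1] w 0.0634 gf 34.6
dp [0.0012, -0.0001, 0.0615] rot [-0.0, 0.0, -0.1]
dp [0.0092, -0.0001, 0.0615] rot [-0.0, 0.0, -0.1]
```

Emit:
{"op": "servo_tool", "data": {
  "dp": [
    [0,0,0.03],
    [0,0,0.052],
    [0,0,0.061],
    [0,0,0.062],
    [0.003,0,0.062],
    [0.006,0,0.062],
    [0.009,0,0.062],
    [0.01,0,0.062]
  ],
  "rotation": [
    [0,0,0],
    [0,0,0],
    [0,0,0],
    [0,0,0],
    [0,0,0],
    [0,0,0],
    [0,0,0],
    [0,0,0]
  ],
  "grip": [100,100,100,100,100,100,100,100]
}}

```text
time_s: 19.5
tool_pos: [0.5504, 0.1048, 0.1816]
tcp_rot: [2.174, 2.267, 0.0]
force: [0.5, -2.8, 3.8]
grip_width: 0.0635
grasp_force: 38.8
```

Emit:
{"op": "servo_tool", "data": {
  "dp": [
    [0,0,0],
    [0,0,0],
    [0,0,-0.003],
    [0,0,-0.01],
    [0,0,-0.05],
    [0,0,-0.065],
    [0,0,-0.065],
    [0,0,-0.065]
  ],
  "rotation": [
    [0,0,0],
    [0,0,0],
    [0,0,0],
    [0,0,0],
    [0,0,0],
    [0,0,0],
    [0,0,0],
    [0,0,0]
  ],
  "grip": [100,0,0,0,0,0,0,0]
}}

```text
time_s: 20.3
tool_pos: [0.5499, 0.1049, 0.2463]
tcp_rot: [2.174, 2.267, 0.0]
force: [0.3, 0.2, -0.8]
grip_width: 0.0853
grasp_force: 0.0
```

```bash
python3 - <<'E'
from plan import *
nxt(.46,-.2975,0)
E
```

```text
435 258 412 0.0284 0.4596 -0.2975 349.4967 0.0006 
455 313 432 0.0282 0.3411 -0.3355 133.6602 0.0007 purple
t 20.4 tcp [0.5497 0.1047 0.2456] th 2.4 F [-0.5  0.7  0.4] w 0.0852 gf 0.0
dp [-0.3981, -0.1069, -0.0042] rot [-0.0, 0.0, 12.9]
dp [-0.3981, -0.1069, 0.0708] rot [-0.0, 0.0, 12.9]
```

Emit:
{"op": "servo_tool", "data": {
  "dp": [
    [-0.398,-0.107,-0.004],
    [-0.398,-0.107,-0.004],
    [-0.398,-0.107,-0.004],
    [-0.398,-0.107,-0.004],
    [-0.398,-0.107,-0.004],
    [-0.398,-0.107,-0.004],
    [-0.398,-0.107,-0.004],
    [-0.398,-0.107,-0.004]
  ],
  "rotation": [
    [0,0,12.9],
    [0,0,12.9],
    [0,0,12.9],
    [0,0,12.9],
    [0,0,12.9],
    [0,0,12.9],
    [0,0,12.9],
    [0,0,12.9]
  ],
  "grip": [0,0,0,0,0,0,0,0]
}}

```text
time_s: 21.15
tool_pos: [0.4613, -0.2871, 0.249]
tcp_rot: [-2.414, -2.008, 0.001]
force: [1.8, 0.6, -0.3]
grip_width: 0.0853
grasp_force: 0.0
```

```bash
python3 - <<'E'
from plan import *
plan((.4596,-.2975,.25,-10.6))
E
```

```text
t 21.1 tcp [ 0.4613 -0.2871  0.249 ] th -10.5 F [ 1.8  0.6 -0.3] w 0.0853 gf 0.0
dp [-0.0105, 0.0002, -0.0011] rot [-0.1, -0.0, 0.1]
```

Emit:
{"op": "servo_tool", "data": {
  "dp": [
    [-0.0105,0,0],
    [-0.0105,0,0],
    [-0.0105,0,0],
    [-0.0105,0,0]
  ],
  "rotation": [
    [0,0,0],
    [0,0,0],
    [0,0,0],
    [0,0,0]
  ],
  "grip": [0,0,0,0]
}}

```text
time_s: 21.55
tool_pos: [0.4613, -0.2936, 0.2496]
tcp_rot: [-2.411, -2.012, -0.001]
force: [0.2, 0.8, 0.5]
grip_width: 0.0853
grasp_force: 0.0
```

```bash
python3 - <<'E'
from plan import *
plan((.4596,-.2975,.25,-10.6),(.4596,-.2975,.1755,-10.6))
r=look("top","top6");row(r,[(.078,1),(.049,-1),(.02,1),(-.009,-1)])
E
```

```text
t 21.6 tcp [ 0.4613 -0.2936  0.2496] th -10.3 F [0.2 0.8 0.5] w 0.0853 gf 0.0
dp [-0.0042, -0.001, -0.0004] rot [-0.0, -0.1, 0.3]
dp [-0.0042, -0.001, 0.0741] rot [-0.0, -0.1, 0.3]
  dock [ 2.6 79.3  0.2] world [0.5503 0.1914]
  dock [ -0.4  48.7 179. ] world [0.5485 0.1607]
  dock [-0.7 22.1 -0.9] world [0.5494 0.1341]
  dock [  0.6  -7.5 178.8] world [0.5519 0.1045]
  rms 0.0004999387226555015
```

Emit:
{"op": "servo_tool", "data": {
  "dp": [
    [-0.003,-0.001,0.04],
    [-0.003,-0.001,0.074],
    [-0.003,-0.001,0.074],
    [-0.003,-0.001,0.074],
    [-0.003,-0.001,0.074],
    [-0.003,-0.001,0.074],
    [-0.003,-0.001,0.074],
    [-0.003,-0.001,0.074]
  ],
  "rotation": [
    [0,0,0],
    [0,0,0],
    [0,0,0],
    [0,0,0],
    [0,0,0],
    [0,0,0],
    [0,0,0],
    [0,0,0]
  ],
  "grip": [0,0,0,100,100,100,100,100]
}}

```text
time_s: 22.4
tool_pos: [0.46, -0.2986, 0.1778]
tcp_rot: [2.413, 2.008, 0.001]
force: [0.4, 1.2, 8.5]
grip_width: 0.0638
grasp_force: 34.9
```

```bash
python3 - <<'E'
from plan import *
x,y=dock(-.001,-.045)
plan((x,y,.245,2.4))
E
```

```text
t 22.4 tcp [ 0.46   -0.2986  0.1778] th -10.5 F [0.4 1.2 8.5] w 0.0638 gf 34.9
dp [0.3762, 0.0241, -0.0675] rot [0.1, 0.1, -12.9]
```

Emit:
{"op": "servo_tool", "data": {
  "dp": [
    [0,0,-0.04],
    [0,0,-0.067],
    [0.376,0.024,-0.067],
    [0.376,0.024,-0.067],
    [0.376,0.024,-0.067],
    [0.376,0.024,-0.067],
    [0.376,0.024,-0.067],
    [0.376,0.024,-0.067]
  ],
  "rotation": [
    [0,0,0],
    [0,0,0],
    [0,0,-12.9],
    [0,0,-12.9],
    [0,0,-12.9],
    [0,0,-12.9],
    [0,0,-12.9],
    [0,0,-12.9]
  ],
  "grip": [100,100,100,100,100,100,100,100]
}}

```text
time_s: 23.2
tool_pos: [0.5326, -0.0057, 0.244]
tcp_rot: [2.174, 2.266, 0.001]
force: [1.0, 0.6, 0.0]
grip_width: 0.0633
grasp_force: 33.9
```

Emit:
{"op": "servo_tool", "data": {
  "dp": [
    [0,0,0],
    [0,0,0],
    [0,0,0]
  ],
  "rotation": [
    [0,0,0],
    [0,0,0],
    [0,0,0]
  ],
  "grip": [100,100,100]
}}

```text
time_s: 23.5
tool_pos: [0.5323, -0.0087, 0.2433]
tcp_rot: [2.175, 2.266, -0.001]
force: [0.5, -0.6, -1.5]
grip_width: 0.0632
grasp_force: 33.9
```

```bash
python3 - <<'E'
from plan import *
x,y=dock(-.001,-.045)
plan((x,y,.245,2.4))
E
```

```text
t 23.5 tcp [ 0.5323 -0.0087  0.2433] th 2.3 F [ 0.5 -0.6 -1.5] w 0.0632 gf 33.9
dp [0.0749, 0.0227, -0.0018] rot [0.0, 0.0, -0.1]
```

Emit:
{"op": "servo_tool", "data": {
  "dp": [
    [0.04,0.012,0],
    [0.075,0.0225,0],
    [0.075,0.0225,0],
    [0.075,0.0225,0],
    [0.075,0.0225,0],
    [0.075,0.0225,0]
  ],
  "rotation": [
    [0,0,0],
    [0,0,0],
    [0,0,0],
    [0,0,0],
    [0,0,0],
    [0,0,0]
  ],
  "grip": [100,100,100,100,100,100]
}}

```text
time_s: 24.1
tool_pos: [0.5517, 0.0664, 0.243]
tcp_rot: [2.177, 2.265, -0.001]
force: [-0.1, -0.1, -0.5]
grip_width: 0.0632
grasp_force: 33.9
```

```bash
python3 - <<'E'
from plan import *
plan((*dock(-.001,-.045),.1815,2.4),(*dock(-.001,-.036),.1815,2.4))
E
```

```text
t 24.1 tcp [0.5517 0.0664 0.243 ] th 2.3 F [-0.1 -0.1 -0.5] w 0.0632 gf 33.9
dp [0.0006, 0.0003, 0.0615] rot [-0.0, 0.0, -0.1]
dp [0.0096, 0.0002, 0.0615] rot [-0.0, 0.0, -0.1]
```

Emit:
{"op": "servo_tool", "data": {
  "dp": [
    [0,0,0.03],
    [0,0,0.052],
    [0,0,0.061],
    [0,0,0.062],
    [0.003,0,0.062],
    [0.006,0,0.062],
    [0.008,0,0.062],
    [0.009,0,0.062]
  ],
  "rotation": [
    [0,0,0],
    [0,0,0],
    [0,0,0],
    [0,0,0],
    [0,0,0],
    [0,0,0],
    [0,0,0],
    [0,0,0]
  ],
  "grip": [100,100,100,100,100,100,100,100]
}}

```text
time_s: 24.9
tool_pos: [0.5515, 0.0769, 0.1814]
tcp_rot: [2.174, 2.267, -0.001]
force: [0.9, -6.8, 0.5]
grip_width: 0.0634
grasp_force: 36.8
```

Emit:
{"op": "servo_tool", "data": {
  "dp": [
    [0.001,0,0],
    [0.001,0,0],
    [0.0,0,-0.003],
    [0,0,-0.01],
    [0,0,-0.05],
    [0,0,-0.1],
    [0,0,-0.12],
    [0,0,-0.12]
  ],
  "rotation": [
    [0,0,0],
    [0,0,0],
    [0,0,0],
    [0,0,0],
    [0,0,0],
    [0,0,0],
    [0,0,0],
    [0,0,0]
  ],
  "grip": [100,0,0,0,0,0,0,0]
}}

```text
time_s: 25.7
tool_pos: [0.5524, 0.0781, 0.3055]
tcp_rot: [2.171, 2.265, 0.008]
force: [0.5, 0.1, -0.4]
grip_width: 0.0854
grasp_force: 0.0
```

```bash
python3 - <<'E'
from plan import *
plan((.46,-.05,.30,2.4),(*dock(-.075,.137),.27,2.4))
E
```

```text
t 25.7 tcp [0.5524 0.0781 0.3055] th 2.4 F [ 0.5  0.1 -0.4] w 0.0854 gf 0.0
dp [-0.1241, -0.0978, 0.0047] rot [0.4, -0.0, 0.0]
dp [0.171, -0.0751, 0.035] rot [0.4, -0.0, 0.0]
```

Emit:
{"op": "servo_tool", "data": {
  "dp": [
    [-0.16,-0.1,0],
    [-0.16,-0.1,0],
    [-0.16,-0.1,0],
    [-0.16,-0.1,0],
    [-0.16,-0.1,0],
    [-0.16,-0.1,0]
  ],
  "rotation": [
    [0,0,0],
    [0,0,0],
    [0,0,0],
    [0,0,0],
    [0,0,0],
    [0,0,0]
  ],
  "grip": [200,255,255,255,255,255]
}}

```text
time_s: 26.3
tool_pos: [0.4576, -0.0873, 0.3008]
tcp_rot: [-2.176, -2.265, 0.0]
force: [0.6, 0.9, 0.1]
grip_width: 0.0001
grasp_force: 0.0
```

```bash
python3 - <<'E'
from plan import *
plan()
r=look("top","top7");row(r,[(.079,1),(.05,-1),(.021,1),(-.008,-1),(-.037,1)])
I=r["color"][180:245,165:305,::-1];cv2.imwrite("pics/d7.png",np.clip(cv2.resize(I,None,fx=5,fy=5,interpolation=3)*1.4,0,255).astype(np.uint8))
P=cloud(r);m=(P[...,2]>.06)&(P[...,2]<.08)&(P[...,0]>.48)&(P[...,0]<.61)&(P[...,1]>.19)&(P[...,1]<.30)
q=(P[m][:,:2]-[DX,DY]);c,s=np.cos(DA),np.sin(DA);q=q@np.array([[c,-s],[s,c]]);print("fin dock x",q.min(0),q.max(0),q.mean(0))
E
```

```text
t 26.3 tcp [ 0.4576 -0.0873  0.3008] th 2.3 F [0.6 0.9 0.1] w 0.0001 gf 0.0
  dock [ 2.6 79.6  0.7] world [0.5503 0.1917]
  dock [ -0.5  49.1 179.7] world [0.5485 0.161 ]
  dock [-0.7 19.2 -1. ] world [0.5495 0.1312]
  dock [  0.7  -5.5 178.8] world [0.5519 0.1066]
  dock [  0.3 -36.6   0. ] world [0.5529 0.0755]
  rms 0.0005333928715566467
fin dock x [-0.02927287  0.12261623] [-0.02035348  0.14944233] [-0.02478373  0.13545694]
```

View pics/d7.png

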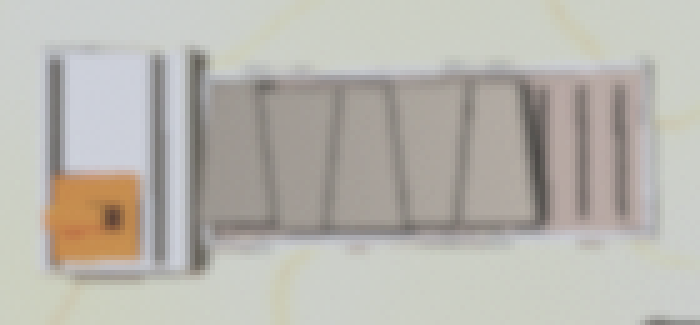

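The row is done: five stones close together and alternating (crop px 205–545). Now the lock.

```bash
python3 - <<'E'
from plan import *
plan((*dock(-.058,.137),.28,2.4))
E
```

```text
t 26.4 tcp [ 0.4582 -0.0863  0.3009] th 2.4 F [ 0.3  0.7 -0.3] w 0.0 gf 0.0
dp [0.3312, 0.0432, 0.021] rot [-0.0, -0.0, 0.0]
```

Emit:
{"op": "servo_tool", "data": {
  "dp": [
    [0.331,0.043,0.021],
    [0.331,0.043,0.021],
    [0.331,0.043,0.021],
    [0.331,0.043,0.021],
    [0.331,0.043,0.021],
    [0.331,0.043,0.021],
    [0.331,0.043,0.021],
    [0.331,0.043,0.021]
  ],
  "rotation": [
    [0,0,0],
    [0,0,0],
    [0,0,0],
    [0,0,0],
    [0,0,0],
    [0,0,0],
    [0,0,0],
    [0,0,0]
  ],
  "grip": [255,255,255,255,255,255,255,255]
}}

```text
time_s: 27.15
tool_pos: [0.4853, 0.253, 0.2799]
tcp_rot: [-2.16, -2.275, -0.004]
force: [0.3, -0.3, 0.6]
grip_width: 0.0001
grasp_force: 0.0
```

Emit:
{"op": "servo_tool", "data": {
  "dp": [
    [0,0,0],
    [0,0,0],
    [0,0,0]
  ],
  "rotation": [
    [0,0,0],
    [0,0,0],
    [0,0,0]
  ],
  "grip": [255,255,255]
}}

```text
time_s: 27.45
tool_pos: [0.4873, 0.2448, 0.28]
tcp_rot: [2.175, 2.266, -0.001]
force: [0.6, 0.0, 1.0]
grip_width: -0.0003
grasp_force: 0.0
```

```bash
python3 - <<'E'
from plan import *
plan((*dock(-.058,.137),.228,2.4),(*dock(.004,.137),.228,2.4))
E
```

```text
t 27.4 tcp [0.4873 0.2448 0.28  ] th 2.3 F [0.6 0.  1. ] w -0.0003 gf 0.0
dp [0.0016, 0.0, 0.052] rot [-0.0, 0.0, -0.1]
dp [0.0017, 0.062, 0.052] rot [-0.0, 0.0, -0.1]
```

Emit:
{"op": "servo_tool", "data": {
  "dp": [
    [0.001,0,0.03],
    [0.001,0,0.052],
    [0.001,0,0.052],
    [0.001,0.012,0.052],
    [0.001,0.024,0.052],
    [0.001,0.036,0.052],
    [0.001,0.046,0.052],
    [0.001,0.052,0.052]
  ],
  "rotation": [
    [0,0,0],
    [0,0,0],
    [0,0,0],
    [0,0,0],
    [0,0,0],
    [0,0,0],
    [0,0,0],
    [0,0,0]
  ],
  "grip": [255,255,255,255,255,255,255,255]
}}

```text
time_s: 28.25
tool_pos: [0.5405, 0.249, 0.2285]
tcp_rot: [2.175, 2.267, 0.002]
force: [-1.6, -0.5, 0.8]
grip_width: -0.0002
grasp_force: 0.8
```

Emit:
{"op": "servo_tool", "data": {
  "dp": [
    [0,0.004,0],
    [0,0.008,0],
    [0,0.01,0],
    [0,0.011,0],
    [0,0.011,0]
  ],
  "rotation": [
    [0,0,0],
    [0,0,0],
    [0,0,0],
    [0,0,0],
    [0,0,0]
  ],
  "grip": [255,255,255,255,255]
}}

```text
time_s: 28.75
tool_pos: [0.5466, 0.25, 0.2277]
tcp_rot: [-2.169, -2.267, 0.013]
force: [-22.5, -5.6, 16.7]
grip_width: 0.0002
grasp_force: 11.4
```

Emit:
{"op": "servo_tool", "data": {
  "dp": [
    [0,-0.01,0],
    [0,-0.028,-0.02],
    [0,-0.028,-0.02],
    [0,-0.028,-0.02],
    [0,-0.028,-0.02]
  ],
  "rotation": [
    [0,0,0],
    [0,0,0],
    [0,0,0],
    [0,0,0],
    [0,0,0]
  ],
  "grip": [255,255,255,255,255]
}}

```text
time_s: 29.25
tool_pos: [0.5226, 0.2479, 0.2477]
tcp_rot: [2.175, 2.267, 0.0]
force: [-0.4, 0.1, -0.8]
grip_width: 0.0002
grasp_force: 0.0
```

```bash
python3 - <<'E'
from plan import *
plan((*dock(-.025,.137),.245,2.4),(*dock(-.025,.137),.208,2.4))
r=look("side","side8");P=cloud(r);C=r["color"].astype(int)
m=(C[...,0]-C[...,2]>60)&(np.abs(P[...,1]-.25)<.04)&(np.abs(P[...,0]-.55)<.07)&(P[...,2]>.055)&(P[...,2]<.08)
q=(P[m][:,:2]-[DX,DY]);c,s=np.cos(DA),np.sin(DA);q=q@np.array([[c,-s],[s,c]]);print(m.sum(),"fin dock",np.percentile(q,[3,50,97],axis=0).round(4).tolist())
u,v=pix(r,[.53,.248,.05]).astype(int);I=r["color"][v-50:v+50,u-70:u+70,::-1];cv2.imwrite("pics/s8.png",np.clip(cv2.resize(I,None,fx=5,fy=5,interpolation=3)*1.5,0,255).astype(np.uint8))
E
```

```text
t 29.2 tcp [0.5226 0.2479 0.2477] th 2.4 F [-0.4  0.1 -0.8] w 0.0002 gf 0.0
dp [0.0001, -0.0023, 0.0027] rot [0.0, 0.0, -0.0]
dp [0.0001, -0.0023, 0.0397] rot [0.0, 0.0, -0.0]
59 fin dock [[0.0127, 0.1273], [0.0175, 0.1446], [0.0222, 0.1519]]
```

View pics/s8.png

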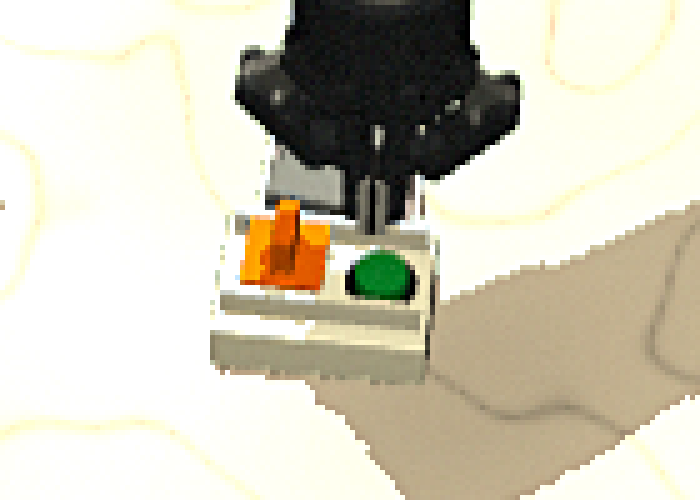

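Emit:
{"op": "servo_tool", "data": {
  "dp": [
    [0,-0.002,0.02],
    [0,-0.002,0.03],
    [0,-0.002,0.036],
    [0,-0.002,0.04],
    [0,-0.002,0.042],
    [0,-0.002,0.044],
    [0,-0.002,0.044]
  ],
  "rotation": [
    [0,0,0],
    [0,0,0],
    [0,0,0],
    [0,0,0],
    [0,0,0],
    [0,0,0],
    [0,0,0]
  ],
  "grip": [255,255,255,255,255,255,255]
}}

```text
time_s: 30.0
tool_pos: [0.52, 0.2483, 0.2069]
tcp_rot: [2.173, 2.266, -0.002]
force: [-14.4, -8.4, 33.4]
grip_width: -0.0001
grasp_force: 16.7
```

Emit:
{"op": "servo_tool", "data": {
  "dp": [
    [0,0,-0.03],
    [0,0,-0.075],
    [0,0.078,-0.075],
    [0,0.078,-0.075],
    [0,0.078,-0.075],
    [0,0.078,-0.075],
    [0,0.078,-0.075]
  ],
  "rotation": [
    [0,0,0],
    [0,0,0],
    [0,0,0],
    [0,0,0],
    [0,0,0],
    [0,0,0],
    [0,0,0]
  ],
  "grip": [255,255,255,255,255,255,255]
}}

```text
time_s: 30.7
tool_pos: [0.5971, 0.252, 0.2789]
tcp_rot: [-2.172, -2.268, 0.001]
force: [1.0, -0.3, -0.6]
grip_width: -0.0
grasp_force: 0.0
```

```bash
python3 - <<'E'
from plan import *
plan((*dock(.05,.137),.228,2.4),(*dock(-.008,.137),.228,2.4))
E
```

```text
t 30.7 tcp [0.5971 0.252  0.2789] th 2.5 F [ 1.  -0.3 -0.6] w -0.0 gf 0.0
dp [-0.0009, -0.0019, 0.0509] rot [-0.0, -0.0, 0.1]
dp [-0.0008, -0.0599, 0.0509] rot [-0.0, -0.0, 0.1]
```

Emit:
{"op": "servo_tool", "data": {
  "dp": [
    [0,0,0.03],
    [0,0,0.051],
    [0,0,0.051],
    [0,-0.012,0.051],
    [0,-0.024,0.051],
    [0,-0.036,0.051],
    [0,-0.046,0.051],
    [0,-0.052,0.051]
  ],
  "rotation": [
    [0,0,0],
    [0,0,0],
    [0,0,0],
    [0,0,0],
    [0,0,0],
    [0,0,0],
    [0,0,0],
    [0,0,0]
  ],
  "grip": [255,255,255,255,255,255,255,255]
}}

```text
time_s: 31.5
tool_pos: [0.5451, 0.2495, 0.229]
tcp_rot: [2.173, 2.268, 0.002]
force: [1.7, 0.9, 1.3]
grip_width: -0.0003
grasp_force: 0.8
```

Emit:
{"op": "servo_tool", "data": {
  "dp": [
    [0,-0.003,0],
    [0,-0.006,0],
    [0,-0.008,0],
    [0,-0.009,0]
  ],
  "rotation": [
    [0,0,0],
    [0,0,0],
    [0,0,0],
    [0,0,0]
  ],
  "grip": [255,255,255,255]
}}

```text
time_s: 31.9
tool_pos: [0.5371, 0.2488, 0.228]
tcp_rot: [-2.174, -2.268, 0.0]
force: [1.7, 0.4, 0.7]
grip_width: 0.0003
grasp_force: 0.8
```

Emit:
{"op": "servo_tool", "data": {
  "dp": [
    [0,-0.001,0],
    [0,-0.002,0],
    [0,-0.003,0],
    [0,-0.004,0],
    [0,-0.004,0]
  ],
  "rotation": [
    [0,0,0],
    [0,0,0],
    [0,0,0],
    [0,0,0],
    [0,0,0]
  ],
  "grip": [255,255,255,255,255]
}}

```text
time_s: 32.4
tool_pos: [0.535, 0.2484, 0.2283]
tcp_rot: [2.174, 2.265, 0.007]
force: [11.6, 2.2, -7.2]
grip_width: 0.0002
grasp_force: 6.2
```

Stop reached. I back off, retreat and check.

Emit:
{"op": "servo_tool", "data": {
  "dp": [
    [0,0.006,0],
    [0,0.015,0],
    [0,0.015,-0.04],
    [0,0.015,-0.09],
    [-0.15,-0.05,-0.09],
    [-0.25,-0.08,-0.09],
    [-0.25,-0.08,-0.09],
    [-0.25,-0.08,-0.09]
  ],
  "rotation": [
    [0,0,0],
    [0,0,0],
    [0,0,0],
    [0,0,0],
    [0,0,0],
    [0,0,0],
    [0,0,0],
    [0,0,0]
  ],
  "grip": [255,255,255,255,255,255,255,255]
}}

```text
time_s: 33.2
tool_pos: [0.4835, 0.0582, 0.318]
tcp_rot: [-2.173, -2.268, 0.001]
force: [1.2, -0.4, -0.5]
grip_width: -0.0002
grasp_force: 0.0
```

Emit:
{"op": "servo_tool", "data": {
  "dp": [
    [-0.08,0,0],
    [-0.08,0,0],
    [-0.08,0,0],
    [-0.08,0,0],
    [-0.08,0,0]
  ],
  "rotation": [
    [0,0,0],
    [0,0,0],
    [0,0,0],
    [0,0,0],
    [0,0,0]
  ],
  "grip": [255,255,255,255,255]
}}

```text
time_s: 33.7
tool_pos: [0.4878, -0.0187, 0.318]
tcp_rot: [-2.171, -2.269, -0.0]
force: [0.3, 0.7, -0.3]
grip_width: -0.0004
grasp_force: 0.0
```

```bash
python3 - <<'E'
from plan import *
plan()
r=look("top","top9");row(r,[(.079,1),(.05,-1),(.021,1),(-.008,-1),(-.037,1)])
P=cloud(r);m=(P[...,2]>.06)&(P[...,2]<.08)&(P[...,0]>.48)&(P[...,0]<.61)&(P[...,1]>.19)&(P[...,1]<.30)
q=(P[m][:,:2]-[DX,DY]);c,s=np.cos(DA),np.sin(DA);q=q@np.array([[c,-s],[s,c]]);print("fin dock x",q.min(0),q.max(0),q.mean(0))
I=r["color"][:,:,::-1];cv2.imwrite("pics/d9.png",np.clip(I*1.3,0,255).astype(np.uint8))
E
```

```text
t 33.7 tcp [ 0.4878 -0.0187  0.318 ] th 2.5 F [ 0.3  0.7 -0.3] w -0.0004 gf 0.0
  dock [ 2.4 79.   2.7] world [0.5501 0.191 ]
  dock [  0.2  60.7 173.3] world [0.5487 0.1727]
  dock [11.9 18.4  2. ] world [0.5621 0.1308]
  dock [ -0.3   2.1 182.5] world [0.5506 0.1141]
  dock [ -0.7 -36.7  -0.1] world [0.5518 0.0753]
  rms 0.0034024959818735262
fin dock x [-0.02932367  0.12325558] [-0.02046029  0.14961099] [-0.02508764  0.13475675]
```

View pics/d9.png

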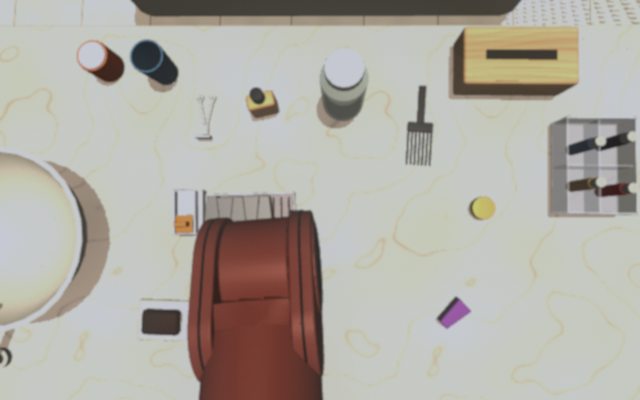

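The lock is back over the button (px 184,224). The arm hides the tray, so I move it clear for a last check.

Emit:
{"op": "servo_tool", "data": {
  "dp": [
    [-0.2,0,-0.03],
    [-0.2,0,-0.03],
    [-0.2,0,-0.03],
    [-0.2,0,-0.03],
    [-0.2,0,-0.03],
    [-0.2,0,-0.03],
    [-0.2,0,-0.03],
    [-0.2,0,-0.03]
  ],
  "rotation": [
    [0,0,0],
    [0,0,0],
    [0,0,0],
    [0,0,0],
    [0,0,0],
    [0,0,0],
    [0,0,0],
    [0,0,0]
  ],
  "grip": [255,255,255,255,255,255,255,255]
}}

```text
time_s: 34.55
tool_pos: [0.4966, -0.2178, 0.3479]
tcp_rot: [-2.17, -2.271, -0.0]
force: [1.3, -0.3, -1.0]
grip_width: -0.0003
grasp_force: 0.0
```

```bash
python3 - <<'E'
from plan import *
plan()
r=look("top","top10");row(r,[(.079,1),(.05,-1),(.021,1),(-.008,-1),(-.037,1)])
E
```

```text
t 34.5 tcp [ 0.4966 -0.2178  0.3479] th 2.6 F [ 1.3 -0.3 -1. ] w -0.0003 gf 0.0
  dock [ 2.4 79.5  0.6] world [0.55   0.1916]
  dock [ -0.3  50.7 178.6] world [0.5485 0.1627]
  dock [-0.9 22.5 -0.2] world [0.5491 0.1345]
  dock [  0.6  -7.2 178.8] world [0.5519 0.1049]
  dock [  0.9 -36.7  -0.5] world [0.5534 0.0754]
  rms 0.0009628129100397194
```

The fit matches the earlier row and nothing has shifted, so I hand in.

```bash
python3 -c "from bench import *;print(sign_off())"
```

```text
the job is handed in; nothing more can be done
None
```

The job is handed in at about 35 s: all five grey stones present lie in one close, alternating row in the tray; the lock was slid aside, the start button pressed fully down, and the lock slid back over it.

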